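# Unclip the gem case cover and snap it on to the case with the stone

### The job

Press the two orange side tabs together to free the clip-on cover from the empty gem case, lift it off, and fit it on the case that holds the amber stone, feeling for its seat, since that case is not centred on its foot plate. Push it down until it is fully home and both tabs have sprung out and locked. Work gently: do not wrench at the cover while it is still clipped and do not ram it down, and leave the other things where they are.

Things in the scene. Friction and masses are not known exactly. Their poses are not given: they have to be found in the camera images.
- cover_grip (a point): the cover (50 to 100 g), point midway between its two upright orange tabs (at +y and -y), half-way up them: 10 mm above the plate's upper face. Tabs 24 mm wide (x), 20 mm tall, 56 mm over their outer faces, 46 mm with both pressed in. Axes are the cover's, z up. Height over the bench: 52 to 53.5 mm when clipped home on a case, 55 mm when lying unclipped on the seal
- cover_plate (a point): the cover's clear plate, centre of its underside, 13 mm below cover_grip: 68 mm (x) by 76 mm (y), 3 mm thick. Tapered skirts 6 mm deep under the x edges fit a case's mouth with 1.5 mm play, either way round; off-centre they stand on the rim. Catches reach 13 mm down below the tabs and hook outwards under the case's lips; pulling while hooked strains them (over 35 N breaks them)
- cover_top (a point): centre of the flat top of the cover's grey middle block (26 x 30 mm, between the tabs), the place to press down: 25 mm above the plate's underside, 12 mm above cover_grip, 2 mm higher than the tabs' tops
- tab_left (a joint): the +y tab's inward travel, 0 m sprung out (locked if the cover is home) to 0.005 m pressed fully in; the catch is free of the lip beyond 0.0025 m. Spring 2.5 N at 0, 5 N at full travel
- tab_right (a joint): the same for the -y tab
- spare_base: the empty case on its steel foot plate (96 x 104 mm), fixed to the bench; the cover starts clipped on it, square and centred. Case: black box 68 mm (x) by 76 mm (y), rim 39 mm above the bench, white foam inside; origin on the bench under the centre, z up
- stone_base: steel foot plate (96 mm x by 104 mm y, 4 mm) of the uncovered case with an amber stone (17 mm, below the rim, fast in foam), fixed to the bench; origin under its centre, z up. This is the FOOT's pose: the case, square to it and otherwise like the empty one, stands on a stiff cross-slide, its centre up to 8 mm off the foot's centre in x and in y, unmeasured: see it or feel for it
- stone_mid (a point): point over the foot's centre at the stone case's rim height (39 mm); the mouth's centre is within 8 mm in x and y. Mouth 56 mm (x) by 60 mm (y), the y sides being lips 3 mm thick. Sprung seal bars inside push a cover up: 3 N at 3 mm above home, 6 N at home. Pushing the cover home to a click takes 10 to 20 N straight down on its block; over 40 N cracks the case
- vial_tall: a glass vial of yellow chips with an aluminium screw cap, 29 mm across, 65 mm tall; origin at the centre of its underside; loose, to be left alone
- vial_second: a second such vial with brown chips, 29 mm across, 65 mm tall; origin at the centre of its underside; loose, to be left alone
- gem_pot: a low round clear pot with a white pad and a tiny yellow gem, 38 mm across, 18 mm tall; origin at the centre of its underside; loose, to be left alone
- black_cap: a black disc-shaped lens cap, 48 mm across, 14 mm tall; origin at the centre of its underside; loose, to be left alone
- raw_stone: a brown uncut stone, 34 x 26 x 28 mm; origin at the centre of its underside; loose, to be left alone
There are look-alikes about, which are no part of the job. Leave any green look-alike of the spare_base alone. What is shaped like the part that bears cover_grip but pink is not meant.

How it is judged:
By the outcome, as a careful person would: the job done as asked, in the order asked, and still so for the second after the job is handed in, with the robot touching nothing.
It also fails if it takes over 72 s, if anything falls off the work surface, if the arm or the gripper's body presses on something with over 40 N, if the wrist force passes 120 N, or if a joint passes its speed limit or range.

### The arm

A 7-joint arm with a two-finger parallel gripper is mounted at the origin on the work surface. World frame = base frame: x ahead of the robot, y to its left, z up, the work surface at z = 0. Lengths are in m, angles in rad, forces in N, time in s.
With the tool pointing down it reaches from about 0.4 to 0.875 m from the base axis. Payload 19.3 kg.
Tool frame: the origin (TCP) lies at the very end of the fingers, on their centre line; the grasp point (between the pads) lies 19 mm behind it; z points along the fingers, x is the direction in which the jaws open and shut, and the axes are right-handed (so a half turn about z gives the same grasp; the last joint's range is limited). The gripper opens to 85 mm and grips with 20 to 120 N. Pads are 22 mm wide; open, the fingers measure 114 mm over their backs; the gripper's body (76 mm by 85 mm) begins 54 mm behind the grasp point. The pads swing forward as they close: fully open they stand 13 mm farther back than shut.
Start: joints at [1.146, 0.521, -0.036, 1.599, 0.021, 1.021, -0.113], TCP at [0.217, -0.586, 0.198] pointing down, gripper open.
Joint ranges: [-2.91, 2.91], [-0.3, 2.13], [-1.5, 1.42], [0.17, 2.43], [-1.26, 4.41], [0.16, 1.93], [-2.52, 2.52]. Speed limits (rad/s): [1.89, 1.89, 2.39, 2.39, 3.01, 3.01, 3.01].

### API

Orientations are given as [roll, pitch, yaw] about the fixed x, y, z axes, in that order (R = Rz(yaw) Ry(pitch) Rx(roll)).
In Python, from workcell import bot gives the robot as it stands.
- The arm moves only by the tool jog_arm, never from a script. Its argument "increments" is a list of rows, each an object of numbers: "wx", "wy", "wz": the turn, a rotation vector about the tool's x, y, z in degrees; "x", "y", "z": the shift along the tool's x, y, z in cm; "claw": the opening in per cent of the stroke, from 0 (shut) to 100 (fully open). A call has 1 to 10 rows; each row is the pose to reach, as a shift and turn from the pose measured when the call began, along the tool's axes at that moment; what a row does not reach only later rows make up. A row lasts 1/8 s, in which the tool goes at most 62.5 mm and 10.7 degrees, less where a joint would pass 70% of its speed; a pose out of reach is approached as far as the arm can. A call with a gripper value outside its range is refused whole. The fingers move at their own pace and stop on an object; "squeeze" is the grip in N (left out, the last holds). Time passes only in rows, so rows that repeat a pose let the fingers close. It gives the time, the measured TCP pose, the force and the opening at its end, in the units of the state.
- bot.observe(): the state, without advancing time (a new reading comes with each control period).
- bot.grab_frame(name): name is "side" or "top" or "wrist"; returns a dict with "pixels" (420x560x3 uint8, red, green, blue), "fov_y" (degrees; the focal length in pixels is half the picture's height over the tangent of half this angle, whatever the lens; pixels are square), "cx", "cy" (the principal point, pixels), "origin" and "orientation" of the camera in the world. Camera axes: x right, y down, z forward; pixel columns grow to the right and rows downward; lengths in m; the calibration is good to about 2 mm. The wrist camera is an equidistant fisheye: a pixel r from the principal point sees the ray r / f radians off the axis. A picture is of the moment at which its call begins. There is no depth.
- bot.job_done(): hands the job in, once; it reports no verdict.
The state is a dict: "clock": time; "qpos": joint angles; "qd": joint speeds; "joint_efforts": joint torques, N m; "position": TCP position; "tool_rot": TCP orientation; "force": force on the tool from outside, world axes, zero at the start; "moment": the same for the moment, N m; "grip_width": finger opening in m.
Only numpy, scipy, OpenCV 4.12 (cv2) and the standard library are available. Lean on these libraries where they do the work, as an engineer would, in place of code of your own. Each camera call takes 0.05 s, during which the arm holds its last target.

## Working session

There is one attempt and no reset: what is moved stays moved. The work goes in short steps, Python scripts to look and compute and a tool call to move; the robot and the scene stay as the last step left them, time stands still between calls to the robot, and variables do not carry over. Pictures are saved under pics/ and viewed, and the job is handed in when it is done.

Besides the shell and the picture viewer there is one more tool, called after "Request:" as name(argument=value, ...) on one line, values as JSON. jog_arm: Moves the arm, as the interface text tells. Its arguments: {"type":"object","properties":{"increments":{"type":"array","items":{"type":"object","properties":{"wx":{"type":"number"},"wy":{"type":"number"},"wz":{"type":"number"},"x":{"type":"number"},"y":{"type":"number"},"z":{"type":"number"},"claw":{"type":"number"}}}},"squeeze":{"type":"number"}},"required":["increments"]}

```bash
ls; mkdir -p pics
cat > h.py <<'E'
import numpy as np, cv2
from scipy.spatial.transform import Rotation as R
from workcell import bot
def snap(n,fn):
    f=bot.grab_frame(n); cv2.imwrite('pics/'+fn+'.png',f['pixels'][:,:,::-1]); np.save('pics/'+fn+'.npy',f,allow_pickle=True); return f
def load(fn): return np.load('pics/'+fn+'.npy',allow_pickle=True).item()
def rot(f):
    o=np.array(f['orientation'],float)
    return o if o.shape==(3,3) else R.from_euler('xyz',o).as_matrix()
def ray(f,u,v,fish=False):
    fl=210/np.tan(np.radians(f['fov_y'])/2)
    d=np.array([u-f['cx'],v-f['cy']],float)
    if fish:
        r=np.hypot(*d); t=r/fl; c=np.r_[d/max(r,1e-9)*np.sin(t),np.cos(t)]
    else: c=np.r_[d/fl,1]
    return np.array(f['origin']),rot(f)@(c/np.linalg.norm(c))
def plane(f,u,v,z,fish=False):
    o,d=ray(f,u,v,fish); return o+d*(z-o[2])/d[2]
def tri(*rs):
    A=0;b=0
    for o,d in rs:
        P=np.eye(3)-np.outer(d,d);A=A+P;b=b+P@o
    p=np.linalg.solve(A,b); return p,[np.linalg.norm((np.eye(3)-np.outer(d,d))@(p-o)) for o,d in rs]
E
python3 - <<'E'
from h import *
print(bot.observe())
for n in ['side','top','wrist']:
    f=snap(n,n+'0'); print(n,{k:f[k] for k in f if k!='pixels'})
E
```

```text
pics
{'clock': 0.0, 'qpos': array([ 1.14581463,  0.52201044, -0.03634421,  1.59996136,  0.02116166,
        1.02110548, -0.1127995 ]), 'qd': array([-0.00101352, -0.00047959,  0.00093676,  0.00040112,  0.00021183,
       -0.00186662, -0.00018591]), 'joint_efforts': array([-2.03723270e-03, -9.27117062e+01,  1.97877780e+00, -3.69928014e+01,
        1.77262130e-02,  8.31952697e-03,  3.34299637e-05]), 'position': array([ 0.21697787, -0.58574951,  0.19784448]), 'tool_rot': array([ 3.14155584e+00,  1.10117359e-03, -1.21603044e+00]), 'force': array([-0.32814313,  0.14424018,  0.60612044]), 'moment': array([ 0.01158435, -0.02156013,  0.0178235 ]), 'grip_width': 0.08559453435489228}
side {'fov_y': 44.160021065739016, 'cx': 277.16192737066734, 'cy': 221.4429989753705, 'origin': array([0.4040594 , 0.91658458, 0.7473233 ]), 'orientation': array([-2.19619631, -0.00602665, -3.01008089])}
top {'fov_y': 46.3201540486823, 'cx': 277.4910296840283, 'cy': 213.63254277386437, 'origin': array([0.31567375, 0.01834384, 1.37466423]), 'orientation': array([-2.98907291, -0.01460402, -1.59869461])}
wrist {'fov_y': 65.70646984690485, 'cx': 275.5198559488037, 'cy': 211.16459099611646, 'origin': array([ 0.29033011, -0.55756764,  0.3731933 ]), 'orientation': array([ 2.83058522e+00,  1.26473005e-03, -1.21622393e+00])}
```

View pics/side0.png

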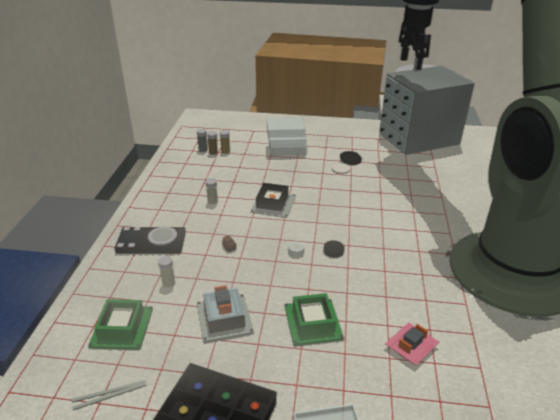

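View pics/top0.png

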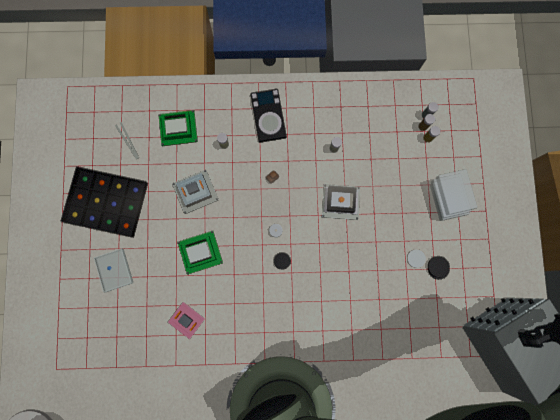

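View pics/wrist0.png

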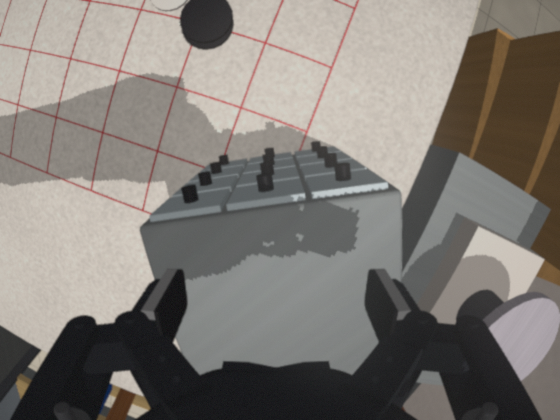

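Candidates for the cover: grey-footed case with clear cover and orange tabs at top (195,190) / side (224,305). Look-alikes: the pink cover at top (186,321), and the green cases at top (178,127) and (200,252). The target case is at top (341,201), with an amber stone. I choose (195,190) and will check it in a crop.

Run:
```python
from h import *
t=load('top0')['pixels'][:,:,::-1]; s=load('side0')['pixels'][:,:,::-1]
a=cv2.resize(t[160:220,160:230],(400,343),interpolation=cv2.INTER_CUBIC)
b=cv2.resize(t[170:230,305:375],(400,343),interpolation=cv2.INTER_CUBIC)
c=cv2.resize(s[275:345,185:265],(400,250),interpolation=cv2.INTER_CUBIC) 
c=cv2.resize(s[280:340,190:260],(400,257),interpolation=cv2.INTER_CUBIC)
d=cv2.resize(s[170:230,240:310],(400,257),interpolation=cv2.INTER_CUBIC)
c=cv2.resize(s[280:340,190:260],(400,257));
im=np.vstack([np.hstack([a,b]),np.hstack([c,d])]); cv2.imwrite('pics/crop0.png',im[:600])
f=load('top0'); g=load('side0')
for n,u,v,z in [('cover',195,188,.065),('pink',186,321,.02),('stonecase',341,201,.039),('raw',272,177,.02),('vial1',222,141,.065),('vial2',335,146,.065),('gem',275,230,.018),('cap',282,261,.014),('green1',178,127,.039),('green2',200,252,.039)]:
    print(n,plane(f,u,v,z).round(3))
# triangulation check
print(tri(ray(f,195,188),ray(g,223,297)))
```

```text
cover [0.593 0.216 0.065]
pink [0.237 0.247 0.02 ]
stonecase [ 0.551 -0.184  0.039]
raw [0.628 0.005 0.02 ]
vial1 [0.723 0.141 0.065]
vial2 [ 0.701 -0.171  0.065]
gem [0.478 0.001 0.018]
cap [ 0.391 -0.016  0.014]
green1 [0.775 0.267 0.039]
green2 [0.42  0.206 0.039]
(array([0.59621427, 0.21782487, 0.04995972]), [np.float64(0.0005146235456920953), np.float64(0.0005146235456919611)])
```

View pics/crop0.png

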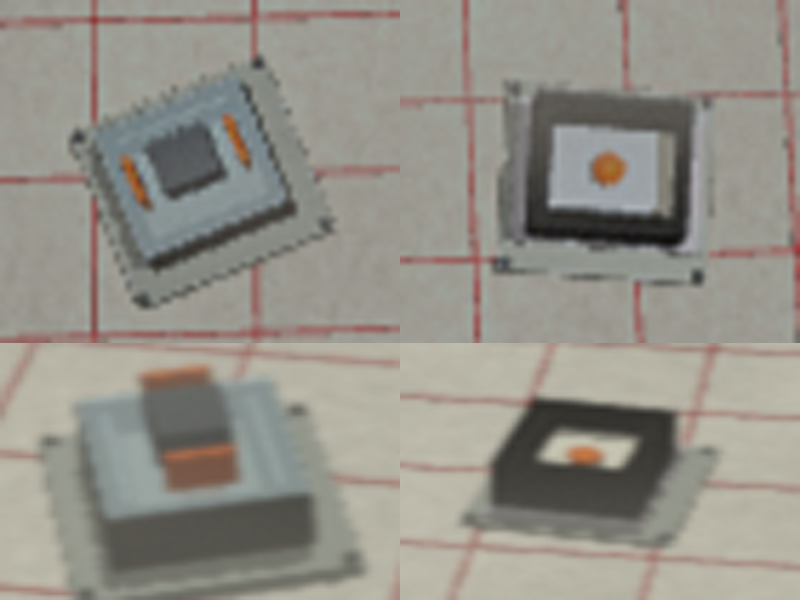

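The crop confirms it: clear plate, grey block and orange tabs on a grey-footed black case. The stone case has an amber gem and sits visibly off-centre on its foot. I'll go past the stone case first to view it with the wrist camera.

```bash
cat >> h.py <<'E'
def inc(goal,yaw_deg):
    s=bot.observe(); Rc=R.from_euler('xyz',s['tool_rot']); Rg=R.from_euler('xyz',[np.pi,0,np.radians(yaw_deg)])
    d=Rc.inv().apply(np.array(goal)-s['position'])*100; w=(Rc.inv()*Rg).as_rotvec(degrees=True)
    print('xyz cm',d.round(3),'w',w.round(2),'| pos',s['position'].round(4),'rot',np.degrees(s['tool_rot']).round(2),'F',s['force'].round(2),'g',round(s['grip_width'],4),'t',s['clock'])
E
python3 - <<'E'
from h import *
inc([.22,-.58,.30],-70)
inc([.53,-.185,.20],-94)
E
```

```text
xyz cm [ -0.452  -0.484 -10.2  ] w [0.   0.05 0.33] | pos [ 0.217  -0.5858  0.198 ] rot [ 1.800e+02  5.000e-02 -6.967e+01] F [ 0.27  0.9  -0.29] g 0.0852 t 0.15
xyz cm [-26.715 -43.276  -0.182] w [1.000e-02 4.000e-02 2.433e+01] | pos [ 0.217  -0.5858  0.198 ] rot [ 1.800e+02  5.000e-02 -6.967e+01] F [ 0.27  0.9  -0.29] g 0.0852 t 0.15
```

Request:
jog_arm(increments=[{"z": -6},{"z": -10,"x": -2,"y": -3},{"z": -10,"x": -5,"y": -8,"wz": 4},{"z": -10,"x": -8,"y": -13,"wz": 8},{"z": -9,"x": -11.5,"y": -18.5,"wz": 12},{"z": -7,"x": -15,"y": -24,"wz": 16},{"z": -5,"x": -18,"y": -29,"wz": 20},{"z": -3,"x": -21,"y": -34,"wz": 24},{"z": -1,"x": -24,"y": -39,"wz": 24},{"z": 0,"x": -26.7,"y": -43.3,"wz": 24.3}])

```text
schema error: expected keys wx, wy, wz, x, y, z, claw
```

Request:
jog_arm(increments=[{},{}])

```text
schema error: expected keys wx, wy, wz, x, y, z, claw
```

Run:
```python
from h import *
inc([.53,-.185,.20],-94)
snap('wrist','w1')
```

```text
xyz cm [-26.715 -43.276  -0.182] w [1.000e-02 4.000e-02 2.433e+01] | pos [ 0.217  -0.5858  0.198 ] rot [ 1.800e+02  5.000e-02 -6.967e+01] F [ 0.27  0.9  -0.29] g 0.0852 t 0.15
```

View pics/w1.png

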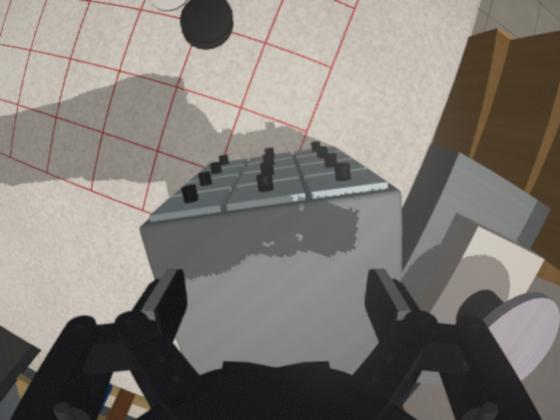

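All keys are required in each row.

Request:
jog_arm(increments=[{"x": 0,"y": 0,"z": -6,"wx": 0,"wy": 0,"wz": 0,"claw": 100},{"x": -2,"y": -3,"z": -10,"wx": 0,"wy": 0,"wz": 0,"claw": 100},{"x": -5,"y": -8,"z": -10,"wx": 0,"wy": 0,"wz": 4,"claw": 100},{"x": -8,"y": -13,"z": -10,"wx": 0,"wy": 0,"wz": 8,"claw": 100},{"x": -11.5,"y": -18.5,"z": -9,"wx": 0,"wy": 0,"wz": 12,"claw": 100},{"x": -15,"y": -24,"z": -7,"wx": 0,"wy": 0,"wz": 16,"claw": 100},{"x": -18,"y": -29,"z": -5,"wx": 0,"wy": 0,"wz": 20,"claw": 100},{"x": -21,"y": -34,"z": -3,"wx": 0,"wy": 0,"wz": 24,"claw": 100},{"x": -24,"y": -39,"z": -1,"wx": 0,"wy": 0,"wz": 24.3,"claw": 100},{"x": -26.7,"y": -43.3,"z": 0,"wx": 0,"wy": 0,"wz": 24.3,"claw": 100}])

```text
clock: 1.45
position: [0.531, -0.1833, 0.1973]
tool_rot: [3.141, 0.001, -1.64]
force: [0.1, 0.1, 0.1]
grip_width: 0.0857
```

Run:
```python
from h import *
inc([.53,-.185,.20],-94)
snap('wrist','w1')
inc([.53,-.185,.20],-94)
```

```text
xyz cm [ 0.176  0.09  -0.271] w [0.06 0.04 0.03] | pos [ 0.531  -0.1833  0.1973] rot [ 1.7994e+02  4.0000e-02 -9.3970e+01] F [0.14 0.1  0.14] g 0.0857 t 1.45
xyz cm [ 0.957  0.423 -0.402] w [0.03 0.26 0.45] | pos [ 0.5348 -0.1757  0.196 ] rot [179.97   0.26 -93.55] F [ 1.69 11.9  -3.71] g 0.0856 t 1.5
```

View pics/w1.png

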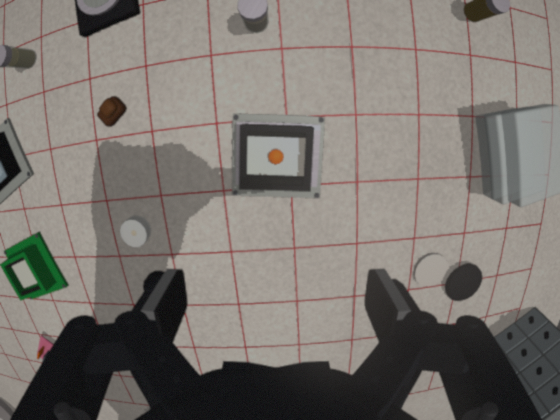

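The wrist view shows the stone case at (278,156), too far for precision and taken while the arm was still settling. I'll go lower and let it settle.

Run:
```python
from h import *
inc([.525,-.185,.09],-94)
```

```text
xyz cm [ 1.038  0.916 10.598] w [0.03 0.26 0.45] | pos [ 0.5348 -0.1757  0.196 ] rot [179.97   0.26 -93.55] F [ 1.69 11.9  -3.71] g 0.0856 t 1.5
```

Request:
jog_arm(increments=[{"x": 1.0,"y": 0.9,"z": 5,"wx": 0,"wy": 0.26,"wz": 0.45,"claw": 100},{"x": 1.0,"y": 0.9,"z": 10,"wx": 0,"wy": 0.26,"wz": 0.45,"claw": 100},{"x": 1.0,"y": 0.9,"z": 10.6,"wx": 0,"wy": 0.26,"wz": 0.45,"claw": 100},{"x": 1.0,"y": 0.9,"z": 10.6,"wx": 0,"wy": 0.26,"wz": 0.45,"claw": 100},{"x": 1.0,"y": 0.9,"z": 10.6,"wx": 0,"wy": 0.26,"wz": 0.45,"claw": 100}])

```text
clock: 2.12
position: [0.5262, -0.185, 0.0918]
tool_rot: [-3.14, -0.001, -1.641]
force: [-0.2, -0.3, 0.4]
grip_width: 0.0852
```

Run:
```python
from h import *
inc([.53,-.185,.09],-94)
f=snap('wrist','w2')
inc([.53,-.185,.09],-94)
im=f['pixels'][:,:,::-1]
cv2.imwrite('pics/w2c.png',cv2.resize(im[60:270,180:400],(660,630))[:600])
```

```text
xyz cm [-0.03  -0.38   0.182] w [-0.11 -0.03 -0.02] | pos [ 0.5262 -0.185   0.0918] rot [-1.7989e+02 -3.0000e-02 -9.4020e+01] F [-0.17 -0.28  0.38] g 0.0852 t 2.125
xyz cm [-0.028 -0.387  0.171] w [-0.11 -0.03 -0.01] | pos [ 0.5261 -0.185   0.0917] rot [-1.7989e+02 -3.0000e-02 -9.4010e+01] F [-0.94  0.29 -0.71] g 0.0853 t 2.175
```

View pics/w2c.png

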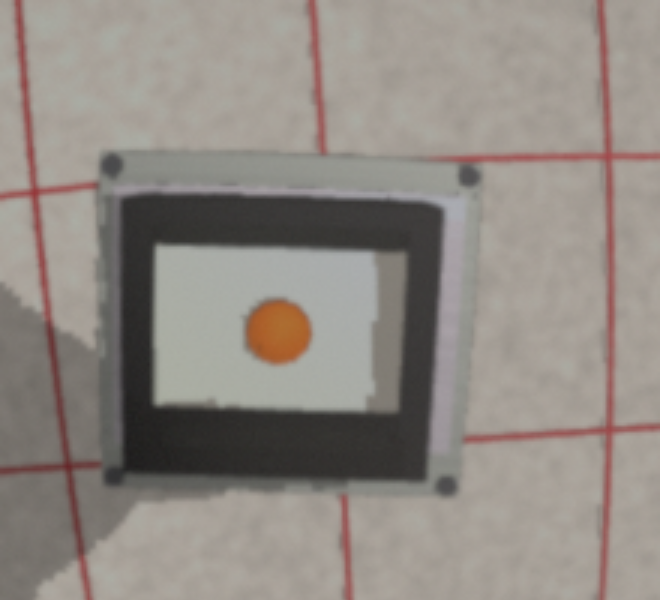

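Run:
```python
from h import *
f=load('w2'); im=f['pixels'][:,:,::-1]
c=cv2.resize(im[110:235,205:350],(725,625)[:2] if 0 else (696,600),interpolation=cv2.INTER_CUBIC).astype(float)
c=np.clip((c-20)*3.2,0,255).astype(np.uint8)
cv2.imwrite('pics/w2d.png',c)
print(f['origin'],f['orientation'])
```

```text
[ 0.60385993 -0.18929505  0.26730496] [ 2.83254596e+00 -1.65914858e-04 -1.64111334e+00]
```

View pics/w2d.png

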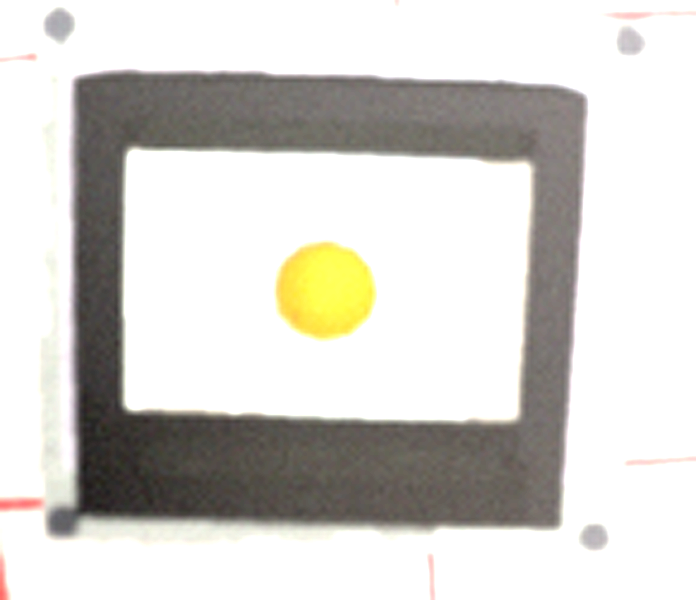

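```bash
cat >> h.py <<'E'
def caseedges(fn,box,z=.039,fish=True,thr=80):
    f=load(fn); u0,v0,u1,v1=box
    g=cv2.cvtColor(f['pixels'],cv2.COLOR_RGB2GRAY)[v0:v1,u0:u1]
    k=8; G=cv2.resize(g,None,fx=k,fy=k,interpolation=cv2.INTER_CUBIC)
    m=(G<thr).astype(np.uint8)
    cs,_=cv2.findContours(m,cv2.RETR_EXTERNAL,cv2.CHAIN_APPROX_NONE)
    c=max(cs,key=cv2.contourArea)[:,0,:].astype(float)
    uv=(c+.5)/k-.5+[u0,v0]
    return f,uv,np.array([plane(f,u,v,z,fish)[:2] for u,v in uv])
def sides(P):
    rect=cv2.minAreaRect(P.astype(np.float32)*1000); cen=P.mean(0)
    out={}
    B=cv2.boxPoints(rect)/1000
    for i in range(4):
        a,b=B[i],B[(i+1)%4]; L=np.linalg.norm(b-a); t=(b-a)/L; n=np.array([-t[1],t[0]])
        s=(P-a)@t; d=np.abs((P-a)@n)
        q=P[(s>.15*L)&(s<.85*L)&(d<.006)]
        l=cv2.fitLine(q.astype(np.float32)*1000,cv2.DIST_HUBER,0,.01,.01).ravel()
        out[i]=(l[2:]/1000,l[:2],L)
    return rect,out
E
python3 - <<'E'
from h import *
for fn,box in [('w2',(205,110,350,235)),('w1',(225,105,335,205))]:
  for z in (.039,.004):
    f,uv,P=caseedges(fn,box,z)
    r,o=sides(P); print(fn,z,r)
    for i in o: print('  pt',o[i][0].round(4),'ang',np.degrees(np.arctan2(o[i][1][1],o[i][1][0])).round(2),'L',o[i][2].round(4))
# foot screws
f=load('w2')
for u,v in [(58,25),(629,41),(594,537),(62,520)]:
    print(plane(f,205+u*145/696,110+v*125/600,.004,True).round(4))
E
```

```text
w2 0.039 ((558.3486328125, -181.0794219970703), (80.23663330078125, 72.22785949707031), 84.36243438720703)
  pt [ 0.5447 -0.2198] ang -5.87 L 0.0722
  pt [ 0.5939 -0.1846] ang 84.04 L 0.0802
  pt [ 0.5658 -0.1464] ang -5.96 L 0.0722
  pt [ 0.526  -0.1724] ang 84.8 L 0.0802
w2 0.004 ((551.37158203125, -179.81991577148438), (92.53721618652344, 83.30066680908203), 84.36245727539062)
  pt [ 0.5357 -0.2245] ang -5.87 L 0.0833
  pt [ 0.5924 -0.1839] ang 84.04 L 0.0925
  pt [ 0.5599 -0.1399] ang -5.96 L 0.0833
  pt [ 0.514  -0.1698] ang 84.8 L 0.0925
w1 0.039 ((559.4965209960938, -183.14019775390625), (75.90483093261719, 69.47726440429688), 84.33598327636719)
  pt [ 0.5585 -0.2209] ang -5.73 L 0.0695
  pt [ 0.5933 -0.1894] ang 84.01 L 0.0759
  pt [ 0.5633 -0.1462] ang -6.26 L 0.0695
  pt [ 0.5256 -0.1829] ang 85.34 L 0.0759
w1 0.004 ((554.2832641601562, -182.6544189453125), (83.87080383300781, 76.7686996459961), 84.33609771728516)
  pt [ 0.5532 -0.2244] ang -5.73 L 0.0768
  pt [ 0.5917 -0.1895] ang 84.01 L 0.0839
  pt [ 0.5585 -0.1418] ang -6.26 L 0.0768
  pt [ 0.5168 -0.1824] ang 85.34 L 0.0839
[ 0.6043 -0.1421  0.004 ]
[ 0.5949 -0.2377  0.004 ]
[ 0.507  -0.2288  0.004 ]
[ 0.517  -0.1333  0.004 ]
```

Stone case: edges from two wrist views agree on mouth centre ≈ (0.559,-0.1836), yaw ≈ -5.8°. The foot's screws give (0.556,-0.1855), so the offset is about (+3,+2) mm. The measured width of 75 mm against 76 fits the rim height. Now the cover, viewed from the same relative pose so the camera bias cancels.

Run:
```python
from h import *
inc([.563,.204,.15],-67)
inc([.563,.204,.092],-67)
```

```text
xyz cm [-39.06   -0.967  -5.848] w [ -0.1   -0.05 -27.01] | pos [ 0.5261 -0.185   0.0917] rot [-1.7989e+02 -3.0000e-02 -9.4010e+01] F [-0.94  0.29 -0.71] g 0.0853 t 2.175
xyz cm [-39.063  -0.956  -0.048] w [ -0.1   -0.05 -27.01] | pos [ 0.5261 -0.185   0.0917] rot [-1.7989e+02 -3.0000e-02 -9.4010e+01] F [-0.94  0.29 -0.71] g 0.0853 t 2.175
```

Request:
jog_arm(increments=[{"x": -3,"y": 0,"z": -4,"wx": 0,"wy": 0,"wz": 0,"claw": 100},{"x": -8,"y": 0,"z": -6,"wx": 0,"wy": 0,"wz": -5,"claw": 100},{"x": -13,"y": 0,"z": -6,"wx": 0,"wy": 0,"wz": -11,"claw": 100},{"x": -18,"y": 0,"z": -6,"wx": 0,"wy": 0,"wz": -16,"claw": 100},{"x": -23,"y": 0,"z": -6,"wx": 0,"wy": 0,"wz": -21,"claw": 100},{"x": -28,"y": -0.5,"z": -6,"wx": 0,"wy": 0,"wz": -27,"claw": 100},{"x": -33,"y": -1,"z": -6,"wx": 0,"wy": 0,"wz": -27,"claw": 100},{"x": -37,"y": -1,"z": -6,"wx": 0,"wy": 0,"wz": -27,"claw": 100},{"x": -39,"y": -1,"z": -5,"wx": 0,"wy": 0,"wz": -27,"claw": 100},{"x": -39.0,"y": -1,"z": -5,"wx": 0,"wy": 0,"wz": -27,"claw": 100}])

```text
clock: 3.42
position: [0.5629, 0.2041, 0.1411]
tool_rot: [-3.141, -0.001, -1.168]
force: [-0.1, -0.8, -0.0]
grip_width: 0.0853
```

Run:
```python
from h import *
snap('wrist','w3')
inc([.563,.204,.092],-67)
```

```text
xyz cm [-0.142 -0.022  4.943] w [-0.06 -0.11 -0.02] | pos [0.5633 0.2027 0.1414] rot [-1.7994e+02 -1.1000e-01 -6.7020e+01] F [-0.13  0.41  1.32] g 0.0856 t 3.475
```

View pics/w3.png

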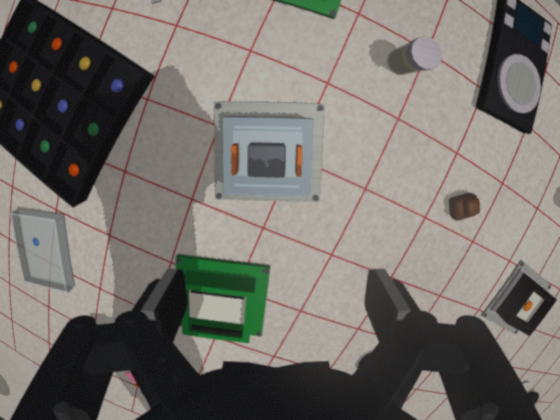

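Wrist view: cover block at (267,159), tabs at (235,159) and (299,159), well aligned with the jaw axis. I'll lower for a second view.

Request:
jog_arm(increments=[{"x": 0,"y": 0,"z": 2.5,"wx": 0,"wy": 0,"wz": 0,"claw": 100},{"x": 0,"y": 0,"z": 4.5,"wx": 0,"wy": 0,"wz": 0,"claw": 100},{"x": 0,"y": 0,"z": 4.9,"wx": 0,"wy": 0,"wz": 0,"claw": 100},{"x": 0,"y": 0,"z": 4.9,"wx": 0,"wy": 0,"wz": 0,"claw": 100},{"x": 0,"y": 0,"z": 4.9,"wx": 0,"wy": 0,"wz": 0,"claw": 100}])

```text
clock: 4.1
position: [0.5639, 0.2024, 0.0934]
tool_rot: [-3.139, -0.002, -1.17]
force: [-0.3, -0.4, 0.1]
grip_width: 0.0858
```

Run:
```python
from h import *
f=snap('wrist','w4')
inc([.563,.204,.092],-67)
print(f['origin'],f['orientation'])
im=f['pixels'][:,:,::-1]
cv2.imwrite('pics/w4c.png',cv2.resize(im[105:235,200:345],(669,600),interpolation=cv2.INTER_CUBIC))
```

```text
xyz cm [-0.172  0.016  0.129] w [-0.13 -0.12 -0.04] | pos [0.5638 0.2025 0.0933] rot [-1.7987e+02 -1.2000e-01 -6.7040e+01] F [0.28 0.58 0.8 ] g 0.0855 t 4.15
[0.63532501 0.23427398 0.26884175] [ 2.83288046e+00 -1.85495804e-03 -1.17039165e+00]
```

View pics/w4c.png

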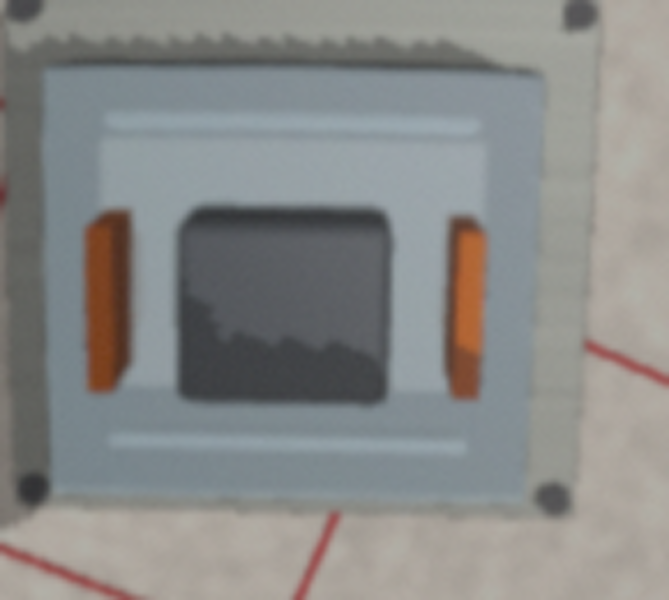

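Run:
```python
from h import *
f=load('w4'); k=669/145
def P(u,v,z): return plane(f,200+(u+.5)/k-.5,105+(v+.5)/k-.5,z,True)[:2]
a=np.radians(22.96); X=np.array([np.cos(a),np.sin(a)]);Y=np.array([-np.sin(a),np.cos(a)])
def pr(n,p): print(n,(p@X).round(4),(p@Y).round(4))
for n,u,v,z in [('plate L',47,280,.0425),('plate R',535,280,.0425),('plate Bot',285,496,.0425),('plate topedge',285,67,.0425),
 ('blk L',180,310,.065),('blk R',389,310,.065),('blk Bot',283,403,.065),('blk top',283,228,.065),('blk top b',283,208,.042),
 ('tabL out',87,300,.0625),('tabR out',487,305,.0625),('tabL bot',100,392,.0625),('tabR bot',465,398,.0625),('tabLtop',105,225,.0625),('tabRtop',470,232,.0625)]: pr(n,P(u,v,z))
sc=[P(u,v,.004) for u,v in [(24,5),(580,14),(553,498),(33,489)]]
for p in sc: print(p.round(4))
c=np.mean(sc,0); pr('foot c',c); print(c)
d=sc[0]-sc[1]; print('yaw',np.degrees(np.arctan2(-d[0],d[1]))); d=sc[3]-sc[2]; print('yaw',np.degrees(np.arctan2(-d[0],d[1])))
l=[P(104,120,.0425)-P(478,126,.0425),P(110,440,.0425)-P(465,447,.0425)]
for d in l: print('yaw ridge',np.degrees(np.arctan2(-d[0],d[1])))
d=P(43,70,.0425)-P(540,75,.0425); print(np.degrees(np.arctan2(-d[0],d[1])))
d=P(52,494,.0425)-P(527,500,.0425); print(np.degrees(np.arctan2(-d[0],d[1])))
# height: tab outer separation vs z
s=bot.observe()['position'][:2]; pr('tcp',s)
# two-view orange centroids for height
for fn in ('w3','w4'):
    g=load(fn); h=cv2.cvtColor(g['pixels'],cv2.COLOR_RGB2HSV); m=cv2.inRange(h,(3,120,80),(20,255,255)); m[:, :200]=0;m[:,345:]=0;m[:100]=0;m[240:]=0
    n,_,st,ce=cv2.connectedComponentsWithStats(m); print(fn,[(st[i][4],ce[i].round(1)) for i in range(1,n) if st[i][4]>20])
```

```text
plate L 0.6386 0.0143
plate R 0.6382 -0.0608
plate Bot 0.6035 -0.0222
plate topedge 0.6706 -0.0228
blk L 0.6378 -0.0089
blk R 0.6377 -0.0378
blk Bot 0.6244 -0.0231
blk top 0.6491 -0.0233
blk top b 0.6491 -0.0223
tabL out 0.6389 0.0046
tabR out 0.638 -0.0516
tabL bot 0.6255 0.0033
tabR bot 0.6245 -0.0488
tabLtop 0.6495 0.0016
tabRtop 0.6483 -0.0491
[0.6182 0.2888]
[0.6541 0.1981]
[0.5713 0.1655]
[0.535 0.256]
foot c 0.6361 -0.0228
[0.59466221 0.22711486]
yaw 21.600861426805
yaw 21.868960537930587
yaw ridge 21.632588172023507
yaw ridge 21.68435139721676
21.93309883107633
22.153241830588975
tcp 0.5981 -0.0335
w3 [(np.int32(156), array([234.2, 158.1])), (np.int32(131), array([298.7, 159.7]))]
w4 [(np.int32(272), array([222.6, 169.4])), (np.int32(212), array([300.6, 171.3]))]
```

Run:
```python
from h import *
print('tabs w3/w4',tri(ray(load('w3'),234.2,158.1,True),ray(load('w4'),222.6,169.4,True)),tri(ray(load('w3'),298.7,159.7,True),ray(load('w4'),300.6,171.3,True)))
C={}
for fn,boxes in {'top0':[(175,170,215,205),(325,190,355,212)],'side0':[(205,280,240,320),(262,185,285,205)]}.items():
    g=load(fn); h=cv2.cvtColor(g['pixels'],cv2.COLOR_RGB2HSV); m=cv2.inRange(h,(2,90,60),(22,255,255))
    for j,(a,b,c,d) in enumerate(boxes):
        n,_,st,ce=cv2.connectedComponentsWithStats(m[b:d,a:c]); L=[(int(st[i][4]),(ce[i]+[a,b]).round(1)) for i in range(1,n) if st[i][4]>3]; print(fn,j,L); C[fn,j]=L
f,g=load('top0'),load('side0')
print('stone',tri(ray(f,*C['top0',1][0][1]),ray(g,*C['side0',1][0][1])))
h=cv2.cvtColor(load('w2')['pixels'],cv2.COLOR_RGB2HSV); m=cv2.inRange(h,(3,120,80),(22,255,255)); m[:110]=0;m[235:]=0;m[:,:205]=0;m[:,350:]=0
n,_,st,ce=cv2.connectedComponentsWithStats(m); i=1+st[1:,4].argmax(); print(ce[i],[plane(load('w2'),*ce[i],z,True).round(4) for z in (.02,.03)])
print('tab mid top cam',plane(f,*np.mean([x[1] for x in C['top0',0]],0),.06))
```

```text
tabs w3/w4 (array([0.58656959, 0.2514656 , 0.05743615]), [np.float64(9.653679763408175e-05), np.float64(9.653679763410053e-05)]) (array([0.6063403 , 0.20411358, 0.06435957]), [np.float64(5.776055538417082e-05), np.float64(5.776055538408168e-05)])
top0 0 [(14, array([200.8, 183.9])), (15, array([183.1, 191.3]))]
top0 1 [(22, array([340.9, 199.1]))]
side0 0 [(32, array([220.2, 287.2])), (94, array([224.7, 308. ]))]
side0 1 [(20, array([272. , 195.9]))]
stone (array([ 0.55905974, -0.18593899,  0.02408504]), [np.float64(0.00022666355592676344), np.float64(0.00022666355592684435)])
[272.3422619 170.2827381] [array([ 0.5583, -0.1837,  0.02  ]), array([ 0.5601, -0.1839,  0.03  ])]
tab mid top cam [0.59488491 0.2245544  0.06      ]
```

Cover: wrist features agree on centre (0.5955,0.2269), yaw ≈ 21.75°. Tab outer width is 56 mm, and the tab height by triangulation is 57–64 mm. The top camera agrees within 2 mm. Next I approach above it with the jaws at ~65 mm.

Run:
```python
from h import *
inc([.5955,.2269,.085],-68.25)
```

```text
xyz cm [-1.014 -3.869  0.835] w [-0.13 -0.12  1.21] | pos [0.5638 0.2025 0.0933] rot [-1.7987e+02 -1.2000e-01 -6.7040e+01] F [0.28 0.58 0.8 ] g 0.0855 t 4.15
```

Request:
jog_arm(increments=[{"x": -0.5,"y": -2,"z": 0,"wx": -0.13,"wy": -0.12,"wz": 1.2,"claw": 78},{"x": -1.01,"y": -3.87,"z": 0.4,"wx": -0.13,"wy": -0.12,"wz": 1.2,"claw": 78},{"x": -1.01,"y": -3.87,"z": 0.8,"wx": -0.13,"wy": -0.12,"wz": 1.2,"claw": 78},{"x": -1.01,"y": -3.87,"z": 0.8,"wx": -0.13,"wy": -0.12,"wz": 1.2,"claw": 78},{"x": -1.01,"y": -3.87,"z": 0.8,"wx": -0.13,"wy": -0.12,"wz": 1.2,"claw": 78}])

```text
clock: 4.78
position: [0.5953, 0.2264, 0.0856]
tool_rot: [3.142, -0.0, -1.191]
force: [0.6, -0.5, 0.2]
grip_width: 0.0666
```

Run:
```python
from h import *
f=snap('wrist','w5')
inc([.5955,.2269,.06],-68.25)
```

```text
xyz cm [-0.03  -0.022  2.568] w [-0.   -0.01  0.  ] | pos [0.5954 0.2265 0.0857] rot [-1.800e+02 -1.000e-02 -6.825e+01] F [-0.56  0.3  -0.09] g 0.0666 t 4.825
```

View pics/w5.png

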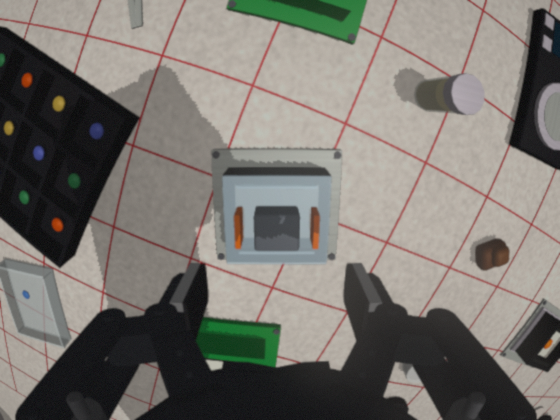

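The jaws (tips at columns 206 and 345, middle 275.5) straddle the tabs (238 and 315, middle 276.5). Descending.

Request:
jog_arm(increments=[{"x": -0.03,"y": -0.02,"z": 1.5,"wx": 0,"wy": 0,"wz": 0,"claw": 76},{"x": -0.03,"y": -0.02,"z": 2.7,"wx": 0,"wy": 0,"wz": 0,"claw": 76},{"x": -0.03,"y": -0.02,"z": 3.3,"wx": 0,"wy": 0,"wz": 0,"claw": 76},{"x": -0.03,"y": -0.02,"z": 3.4,"wx": 0,"wy": 0,"wz": 0,"claw": 76},{"x": -0.03,"y": -0.02,"z": 3.4,"wx": 0,"wy": 0,"wz": 0,"claw": 76}])

```text
clock: 5.45
position: [0.5956, 0.2269, 0.0518]
tool_rot: [-3.141, -0.0, -1.191]
force: [0.3, 0.5, 0.4]
grip_width: 0.065
```

Run:
```python
from h import *
f=snap('wrist','w6');g=snap('side','s6')
inc([.5955,.2269,.048],-68.25)
a=f['pixels'][150:330,160:390,::-1]; b=g['pixels'][250:350,160:290,::-1]
cv2.imwrite('pics/c6.png',np.hstack([cv2.resize(a,(400,313)),cv2.resize(b,(400,313))]))
```

```text
xyz cm [-0.001  0.017  0.403] w [-0.03 -0.01 -0.  ] | pos [0.5957 0.227  0.052 ] rot [-1.7997e+02 -1.0000e-02 -6.8250e+01] F [-0.09 -0.3   0.27] g 0.0649 t 5.55
```

View pics/c6.png

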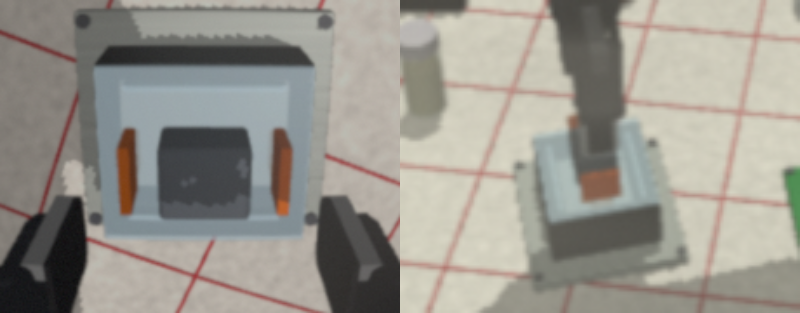

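```bash
cat >> h.py <<'E'
def projw(f,p):
    c=rot(f).T@(np.array(p)-f['origin']); t=np.arctan2(np.hypot(c[0],c[1]),c[2]); fl=210/np.tan(np.radians(f['fov_y'])/2)
    q=c[:2]/max(np.hypot(*c[:2]),1e-9)*t*fl; return np.array([f['cx'],f['cy']])+q
E
python3 - <<'E'
from h import *
f=load('w6'); s=bot.observe(); Rc=R.from_euler('xyz',s['tool_rot'])
for x in (-.0325,.0325):
  for y in (-.011,.011):
    for z in (0,-.0065,-.019): print(x,y,z,projw(f,s['position']+Rc.apply([x,y,z])).round(1))
a=f['pixels'][230:330,150:400,::-1]; cv2.imwrite('pics/c6b.png',np.clip(cv2.resize(a,(800,320),interpolation=cv2.INTER_CUBIC).astype(float)*2,0,255))
E
```

```text
-0.0325 -0.011 0 [221.8 229.6]
-0.0325 -0.011 -0.0065 [220.  233.7]
-0.0325 -0.011 -0.019 [216.3 242.5]
-0.0325 0.011 0 [224.  263.3]
-0.0325 0.011 -0.0065 [222.5 268.3]
-0.0325 0.011 -0.019 [219.2 278.7]
0.0325 -0.011 0 [333.4 229.6]
0.0325 -0.011 -0.0065 [335.3 233.7]
0.0325 -0.011 -0.019 [339.3 242.5]
0.0325 0.011 0 [331.  263.3]
0.0325 0.011 -0.0065 [332.7 268.2]
0.0325 0.011 -0.019 [336.2 278.6][ WARN:0@1.036] global loadsave.cpp:1063 imwrite_ Unsupported depth image for selected encoder is fallbacked to CV_8U.
```

View pics/c6b.png

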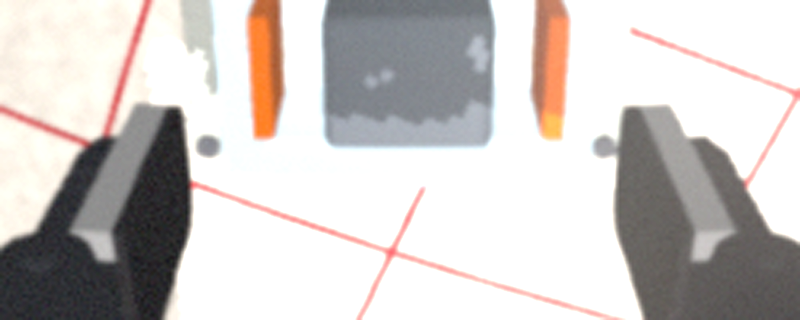

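Run:
```python
from h import *
g=load('s6'); b=g['pixels'][270:330,190:260,::-1]
cv2.imwrite('pics/c6s.png',np.clip(cv2.resize(b,(700,600),interpolation=cv2.INTER_CUBIC).astype(float)*1.5,0,255).astype(np.uint8))
s=bot.observe(); Rc=R.from_euler('xyz',s['tool_rot'])
fl=210/np.tan(np.radians(g['fov_y'])/2)
for x in (-.0325,-.028):
  for y in (-.011,.011):
    for z in (.01,0,-.0065,-.019,-.045):
      c=rot(g).T@(s['position']+Rc.apply([x,y,z])-g['origin']); u=c[:2]/c[2]*fl+[g['cx'],g['cy']]; print(x,y,z,u.round(1),((u-[190,270])*10).round())
f=load('w6')
for z in (-.03,-.045,-.06): print([projw(f,s['position']+Rc.apply([-.0325,y,z])).round(1) for y in (-.011,.011)])
```

```text
-0.0325 -0.011 0.01 [219.7 316.6] [297. 466.]
-0.0325 -0.011 0 [219.4 312.8] [294. 428.]
-0.0325 -0.011 -0.0065 [219.2 310.3] [292. 403.]
-0.0325 -0.011 -0.019 [218.8 305.4] [288. 354.]
-0.0325 -0.011 -0.045 [217.9 295. ] [279. 250.]
-0.0325 0.011 0.01 [231.4 314.5] [414. 445.]
-0.0325 0.011 0 [231.2 310.7] [412. 407.]
-0.0325 0.011 -0.0065 [231.  308.2] [410. 382.]
-0.0325 0.011 -0.019 [230.7 303.3] [407. 333.]
-0.0325 0.011 -0.045 [230.1 293. ] [401. 230.]
-0.028 -0.011 0.01 [219.3 314.9] [293. 449.]
-0.028 -0.011 0 [219.  311.1] [290. 411.]
-0.028 -0.011 -0.0065 [218.8 308.6] [288. 386.]
-0.028 -0.011 -0.019 [218.4 303.7] [284. 337.]
-0.028 -0.011 -0.045 [217.5 293.3] [275. 233.]
-0.028 0.011 0.01 [231.  312.8] [410. 428.]
-0.028 0.011 0 [230.8 309. ] [408. 390.]
-0.028 0.011 -0.0065 [230.6 306.5] [406. 365.]
-0.028 0.011 -0.019 [230.3 301.6] [403. 316.]
-0.028 0.011 -0.045 [229.6 291.3] [396. 213.]
[array([212.6, 251.2]), array([216., 289.])]
[array([206.8, 265. ]), array([211. , 304.9])]
[array([200. , 281.4]), array([205.4, 323.4])]
```

View pics/c6s.png

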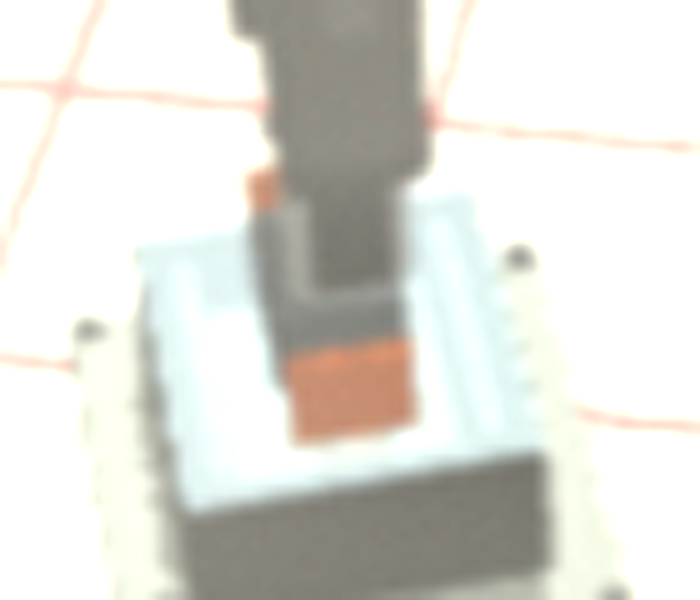

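The finger ends look higher in the pictures (~30 mm above the stated TCP) than expected. I'll feel for it instead: go gently down to 46 mm, then close partly and read the width.

Request:
jog_arm(increments=[{"x": 0,"y": 0,"z": 0.3,"wx": 0,"wy": 0,"wz": 0,"claw": 70},{"x": 0,"y": 0,"z": 0.6,"wx": 0,"wy": 0,"wz": 0,"claw": 66},{"x": 0,"y": 0,"z": 0.6,"wx": 0,"wy": 0,"wz": 0,"claw": 60},{"x": 0,"y": 0,"z": 0.6,"wx": 0,"wy": 0,"wz": 0,"claw": 58},{"x": 0,"y": 0,"z": 0.6,"wx": 0,"wy": 0,"wz": 0,"claw": 58}], squeeze=20)

```text
clock: 6.18
position: [0.5957, 0.227, 0.0461]
tool_rot: [-3.141, -0.0, -1.191]
force: [0.6, -0.4, -0.4]
grip_width: 0.0493
```

Run:
```python
from h import *
f=snap('wrist','w7');g=snap('side','s7')
inc([.5955,.2269,.044],-68.25)
a=f['pixels'][170:330,160:390,::-1]; b=g['pixels'][270:330,190:260,::-1]
cv2.imwrite('pics/c7.png',np.clip(np.hstack([cv2.resize(a,(400,313)),cv2.resize(b,(365,313))]).astype(float)*1.5,0,255).astype(np.uint8))
```

```text
xyz cm [0.001 0.024 0.21 ] w [-0.04 -0.01  0.  ] | pos [0.5957 0.227  0.0461] rot [-1.7996e+02 -1.0000e-02 -6.8250e+01] F [-0.13 -0.53  0.14] g 0.0493 t 6.275
```

View pics/c7.png

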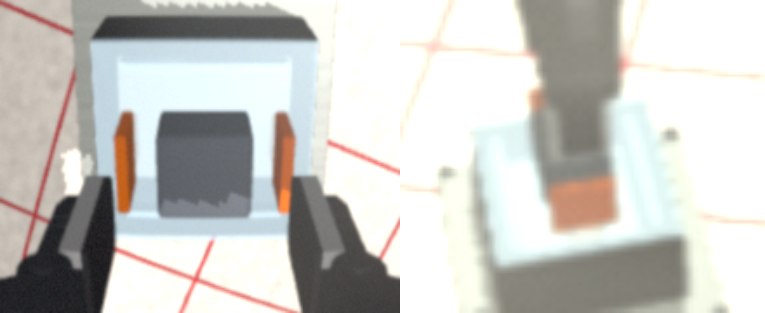

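The jaws closed to the commanded 49.3 mm without touching the tabs, so the pads really are above them. I'll work out the tip height from the pad corner pixels.

Run:
```python
from h import *
from scipy.optimize import least_squares
f=load('w7'); s=bot.observe(); Rc=R.from_euler('xyz',s['tool_rot'])
a=f['pixels'][230:330,170:380,::-1]; cv2.imwrite('pics/c7b.png',np.clip(cv2.resize(a,(798,380),interpolation=cv2.INTER_CUBIC).astype(float)*2,0,255).astype(np.uint8))
for fn,px,hx in [('w7',(220.4,261),-.0246),('w6',(206.3,263),-.0325),('w5',(203.5,263),-.0333)]:
    f=load(fn)
    # camera pose relative to tool via current tool (fixed mount): use w7 relation
    f7=load('w7'); Rt=Rc.as_matrix(); rel=Rt.T@(f7['origin']-s['position']); RR=Rt.T@rot(f7)
    fl=210/np.tan(np.radians(f['fov_y'])/2); d=np.array(px)-[f['cx'],f['cy']]; r=np.hypot(*d); c=np.r_[d/r*np.sin(r/fl),np.cos(r/fl)]; dd=RR@c
    k=(hx-rel[0])/dd[0]; print(fn,(rel+k*dd).round(4))
print(rel)
```

```text
w7 [-0.0246 -0.0169 -0.0525]
w6 [-0.0325 -0.0123 -0.0457]
w5 [-0.0333 -0.0133 -0.0477]
[-0.00112905 -0.07861379 -0.1753093 ]
```

View pics/c7b.png

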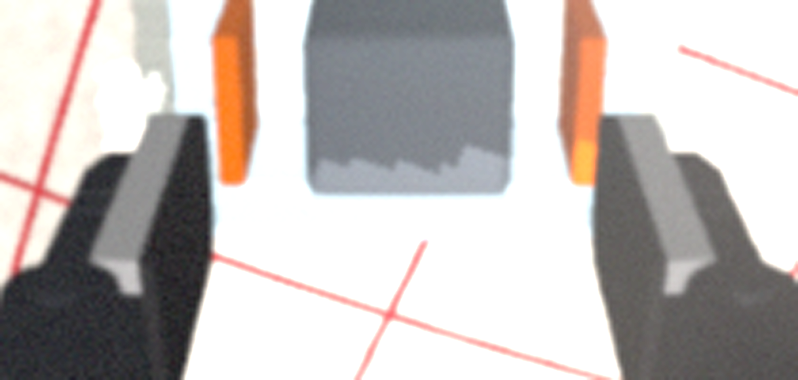

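Request:
jog_arm(increments=[{"x": 0,"y": 0.02,"z": 0,"wx": 0,"wy": 0,"wz": 0,"claw": 78},{"x": 0,"y": 0.02,"z": 0.3,"wx": 0,"wy": 0,"wz": 0,"claw": 78},{"x": 0,"y": 0.02,"z": 0.6,"wx": 0,"wy": 0,"wz": 0,"claw": 78},{"x": 0,"y": 0.02,"z": 0.9,"wx": 0,"wy": 0,"wz": 0,"claw": 78},{"x": 0,"y": 0.02,"z": 0.9,"wx": 0,"wy": 0,"wz": 0,"claw": 78}])

```text
clock: 6.9
position: [0.5954, 0.2268, 0.0368]
tool_rot: [-3.141, -0.0, -1.191]
force: [0.2, 0.5, -0.6]
grip_width: 0.0663
```

Run:
```python
from h import *
f=snap('wrist','w8');g=snap('side','s8')
inc([.5955,.2269,.028],-68.25)
a=f['pixels'][170:330,160:390,::-1]; b=g['pixels'][270:330,190:260,::-1]
cv2.imwrite('pics/c8.png',np.clip(np.hstack([cv2.resize(a,(400,313)),cv2.resize(b,(365,313))]).astype(float)*1.5,0,255).astype(np.uint8))
```

```text
xyz cm [0.001 0.005 0.906] w [-0.04 -0.   -0.  ] | pos [0.5955 0.2269 0.0371] rot [-179.96   -0.    -68.25] F [-0.03  0.29 -0.38] g 0.0661 t 7.0
```

View pics/c8.png

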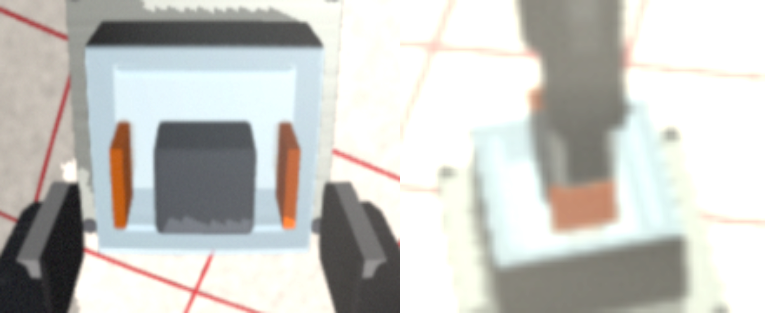

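No contact yet at TCP 37 mm; the pad ends are about level with the tab tops. I'll continue down in small steps watching the force.

Request:
jog_arm(increments=[{"x": 0,"y": 0,"z": 0.3,"wx": 0,"wy": 0,"wz": 0,"claw": 78},{"x": 0,"y": 0,"z": 0.6,"wx": 0,"wy": 0,"wz": 0,"claw": 78},{"x": 0,"y": 0,"z": 0.9,"wx": 0,"wy": 0,"wz": 0,"claw": 78},{"x": 0,"y": 0,"z": 1.1,"wx": 0,"wy": 0,"wz": 0,"claw": 78},{"x": 0,"y": 0,"z": 1.1,"wx": 0,"wy": 0,"wz": 0,"claw": 78}])

```text
clock: 7.62
position: [0.5955, 0.2269, 0.0259]
tool_rot: [-3.141, -0.0, -1.191]
force: [-0.1, -0.7, 0.3]
grip_width: 0.0666
```

Run:
```python
from h import *
f=snap('wrist','w9');g=snap('side','s9')
inc([.5955,.2269,.020],-68.25)
a=f['pixels'][170:330,160:390,::-1]; b=g['pixels'][270:330,190:260,::-1]
cv2.imwrite('pics/c9.png',np.clip(np.hstack([cv2.resize(a,(400,313)),cv2.resize(b,(365,313))]).astype(float)*1.5,0,255).astype(np.uint8))
```

```text
xyz cm [0.003 0.01  0.61 ] w [-0.04 -0.    0.  ] | pos [0.5956 0.227  0.0261] rot [-179.96   -0.    -68.25] F [ 1.27 -0.95  0.92] g 0.0664 t 7.725
```

View pics/c9.png

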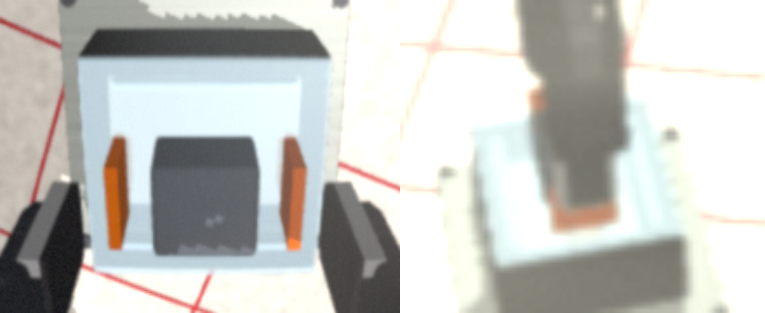

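Now the fingers overlap the tab's upper half with no contact force. 6 mm further down, then close gently onto the tabs.

Request:
jog_arm(increments=[{"x": 0,"y": 0,"z": 0.3,"wx": 0,"wy": 0,"wz": 0,"claw": 78},{"x": 0,"y": 0,"z": 0.6,"wx": 0,"wy": 0,"wz": 0,"claw": 72},{"x": 0,"y": 0,"z": 0.6,"wx": 0,"wy": 0,"wz": 0,"claw": 66},{"x": 0,"y": 0,"z": 0.6,"wx": 0,"wy": 0,"wz": 0,"claw": 62},{"x": 0,"y": 0,"z": 0.6,"wx": 0,"wy": 0,"wz": 0,"claw": 62}], squeeze=20)

```text
clock: 8.35
position: [0.5956, 0.2269, 0.0202]
tool_rot: [-3.141, -0.0, -1.191]
force: [-0.6, -1.9, 3.2]
grip_width: 0.053
```

Run:
```python
from h import *
f=snap('wrist','w10');g=snap('side','s10')
inc([.5955,.2269,.020],-68.25)
a=f['pixels'][170:330,160:390,::-1]; b=g['pixels'][270:330,190:260,::-1]
cv2.imwrite('pics/c10.png',np.clip(np.hstack([cv2.resize(a,(400,313)),cv2.resize(b,(365,313))]).astype(float)*1.5,0,255).astype(np.uint8))
```

```text
xyz cm [-0.004  0.01   0.022] w [-0.04 -0.01 -0.01] | pos [0.5956 0.2269 0.0202] rot [-1.7996e+02 -1.0000e-02 -6.8260e+01] F [-0.99 -1.89  3.32] g 0.0531 t 8.45
```

View pics/c10.png

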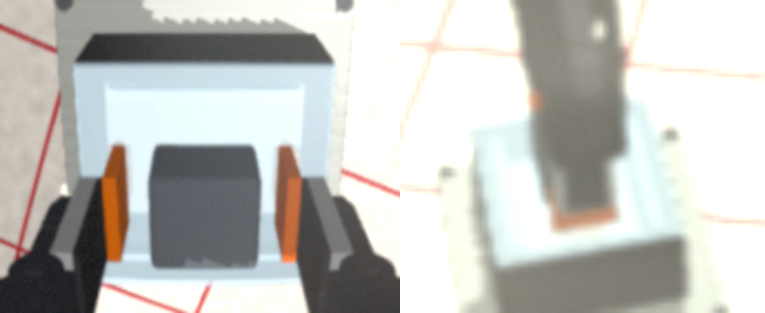

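Both pads are on the tabs (53 mm), but the right tab is pushed in more than the left: gaps to the block are 17 and 23 px, and the sideways force is about 1.4 N. The jaws sit ~1.2 mm too far toward tool -x, so I shift them to centre before squeezing fully.

Request:
jog_arm(increments=[{"x": 0.06,"y": 0,"z": 0,"wx": 0,"wy": 0,"wz": 0,"claw": 62},{"x": 0.12,"y": 0,"z": 0,"wx": 0,"wy": 0,"wz": 0,"claw": 62},{"x": 0.12,"y": 0,"z": 0,"wx": 0,"wy": 0,"wz": 0,"claw": 62}])

```text
clock: 8.82
position: [0.596, 0.2259, 0.0202]
tool_rot: [-3.141, 0.0, -1.191]
force: [-1.1, 0.4, 2.2]
grip_width: 0.0533
```

Run:
```python
from h import *
f=snap('wrist','w11')
s=bot.observe();print(R.from_euler('xyz',s['tool_rot']).inv().apply(s['force']),s['moment'])
inc([.5955,.2269,.020],-68.25)
a=f['pixels'][230:330,190:360,::-1]
cv2.imwrite('pics/c11.png',np.clip(cv2.resize(a,(765,450)).astype(float)*1.5,0,255).astype(np.uint8))
```

```text
[-1.0590114   1.53841719 -2.41347693] [0.0431238  0.43273044 0.03569446]
xyz cm [-0.111  0.008  0.023] w [-0.04 -0.    0.  ] | pos [0.596  0.2259 0.0202] rot [-179.96   -0.    -68.25] F [-1.82  0.41  2.41] g 0.053 t 8.875
```

View pics/c11.png

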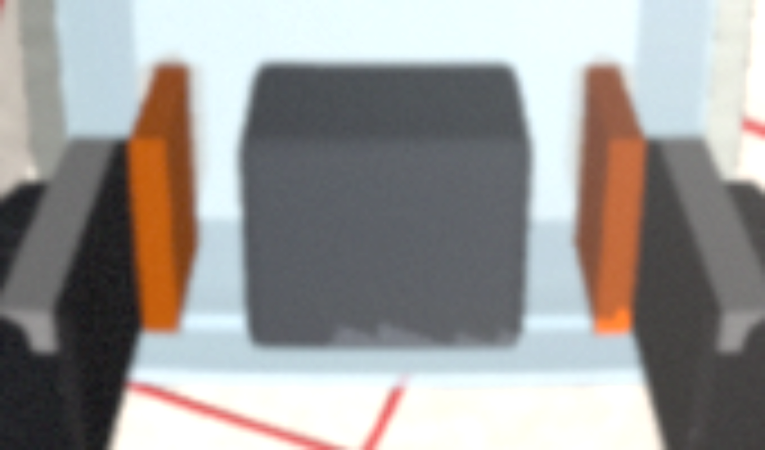

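Balanced now: both gaps are 50 px. But the pad end (row 140) is level with the tab tops, so only the tips grip. I'll open, go ~11 mm lower with force watch, and regrip deeper.

Request:
jog_arm(increments=[{"x": 0,"y": 0,"z": 0,"wx": 0,"wy": 0,"wz": 0,"claw": 76},{"x": 0,"y": 0,"z": 0,"wx": 0,"wy": 0,"wz": 0,"claw": 76},{"x": 0,"y": 0,"z": 0.3,"wx": 0,"wy": 0,"wz": 0,"claw": 76},{"x": 0,"y": 0,"z": 0.6,"wx": 0,"wy": 0,"wz": 0,"claw": 76},{"x": 0,"y": 0,"z": 0.8,"wx": 0,"wy": 0,"wz": 0,"claw": 76},{"x": 0,"y": 0,"z": 0.8,"wx": 0,"wy": 0,"wz": 0,"claw": 76}])

```text
clock: 9.62
position: [0.5958, 0.2259, 0.012]
tool_rot: [-3.141, 0.0, -1.191]
force: [-0.7, 0.8, 0.2]
grip_width: 0.0647
```

Run:
```python
from h import *
f=snap('wrist','w12');g=snap('side','s12')
inc([.596,.2259,.008],-68.25)
a=f['pixels'][200:330,160:390,::-1]; b=g['pixels'][270:330,190:260,::-1]
cv2.imwrite('pics/c12.png',np.clip(np.hstack([cv2.resize(a,(440,250)),cv2.resize(b,(292,250))]).astype(float)*1.5,0,255).astype(np.uint8))
```

```text
xyz cm [0.009 0.002 0.423] w [-0.04  0.    0.01] | pos [0.596  0.226  0.0122] rot [-179.96    0.    -68.24] F [ 1.05 -0.4   0.6 ] g 0.0646 t 9.725
```

View pics/c12.png

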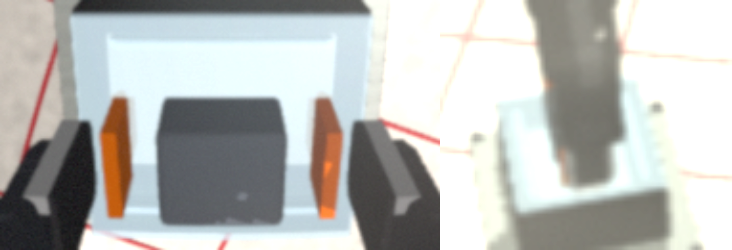

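Request:
jog_arm(increments=[{"x": 0,"y": 0,"z": 0.2,"wx": 0,"wy": 0,"wz": 0,"claw": 76},{"x": 0,"y": 0,"z": 0.3,"wx": 0,"wy": 0,"wz": 0,"claw": 76},{"x": 0,"y": 0,"z": 0.3,"wx": 0,"wy": 0,"wz": 0,"claw": 68},{"x": 0,"y": 0,"z": 0.3,"wx": 0,"wy": 0,"wz": 0,"claw": 64},{"x": 0,"y": 0,"z": 0.3,"wx": 0,"wy": 0,"wz": 0,"claw": 62},{"x": 0,"y": 0,"z": 0.3,"wx": 0,"wy": 0,"wz": 0,"claw": 62}])

```text
clock: 10.48
position: [0.596, 0.226, 0.0094]
tool_rot: [-3.141, 0.0, -1.191]
force: [-0.4, -0.0, 3.2]
grip_width: 0.0529
```

Run:
```python
from h import *
f=snap('wrist','w13')
s=bot.observe();print(R.from_euler('xyz',s['tool_rot']).inv().apply(s['force']))
inc([.596,.2259,.008],-68.25)
a=f['pixels'][230:330,190:360,::-1]
cv2.imwrite('pics/c13.png',np.clip(cv2.resize(a,(765,450)).astype(float)*1.5,0,255).astype(np.uint8))
```

```text
[ 0.10581542  1.27817565 -3.48399469]
xyz cm [0.004 0.008 0.137] w [-0.05  0.   -0.  ] | pos [0.5961 0.226  0.0094] rot [-179.95    0.    -68.25] F [-1.15 -0.57  3.48] g 0.0528 t 10.525
```

View pics/c13.png

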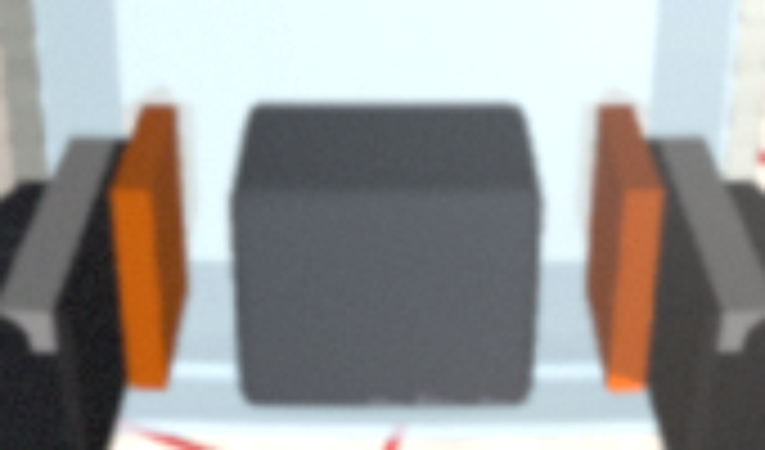

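Pads now overlap about the upper half of the tabs and are balanced, so I squeeze fully.

Request:
jog_arm(increments=[{"x": 0,"y": 0,"z": 0,"wx": 0,"wy": 0,"wz": 0,"claw": 58},{"x": 0,"y": 0,"z": 0,"wx": 0,"wy": 0,"wz": 0,"claw": 54},{"x": 0,"y": 0,"z": 0,"wx": 0,"wy": 0,"wz": 0,"claw": 50},{"x": 0,"y": 0,"z": 0,"wx": 0,"wy": 0,"wz": 0,"claw": 48},{"x": 0,"y": 0,"z": 0,"wx": 0,"wy": 0,"wz": 0,"claw": 48}], squeeze=25)

```text
clock: 11.15
position: [0.5961, 0.2261, 0.0097]
tool_rot: [-3.14, 0.0, -1.191]
force: [-3.2, -0.9, 10.1]
grip_width: 0.0453
```

Run:
```python
from h import *
f=snap('wrist','w14')
s=bot.observe();print(R.from_euler('xyz',s['tool_rot']).inv().apply(s['force']))
inc([.596,.2259,.008],-68.25)
a=f['pixels'][230:330,190:360,::-1]
cv2.imwrite('pics/c14.png',np.clip(cv2.resize(a,(765,450)).astype(float)*1.5,0,255).astype(np.uint8))
```

```text
[-0.27441675  3.21373135 -9.39526189]
xyz cm [0.015 0.017 0.175] w [-0.07  0.    0.01] | pos [0.5961 0.2261 0.0097] rot [-179.93    0.    -68.24] F [-3.1  -0.94  9.39] g 0.0448 t 11.2
```

View pics/c14.png

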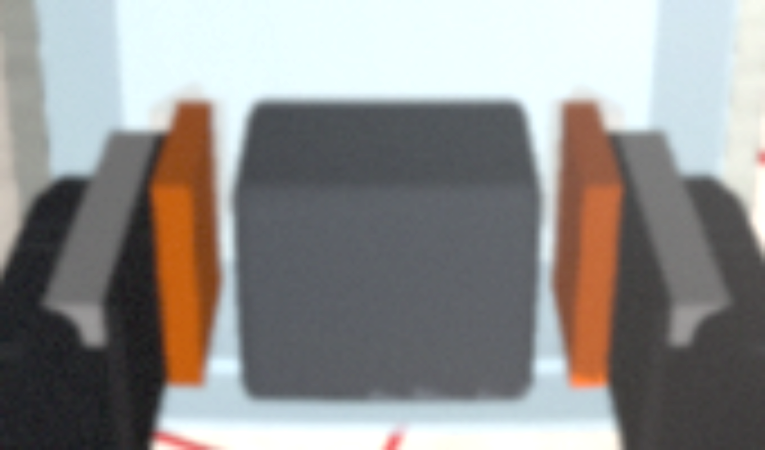

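Both tabs are fully in at 45 mm, equal on each side. I lift gently a few mm and watch the force.

Request:
jog_arm(increments=[{"x": 0,"y": 0,"z": -0.1,"wx": 0,"wy": 0,"wz": 0,"claw": 48},{"x": 0,"y": 0,"z": -0.2,"wx": 0,"wy": 0,"wz": 0,"claw": 48},{"x": 0,"y": 0,"z": -0.3,"wx": 0,"wy": 0,"wz": 0,"claw": 48},{"x": 0,"y": 0,"z": -0.4,"wx": 0,"wy": 0,"wz": 0,"claw": 48}])

```text
clock: 11.7
position: [0.596, 0.226, 0.0136]
tool_rot: [-3.141, 0.0, -1.191]
force: [-1.0, -0.4, -1.0]
grip_width: 0.0449
```

Request:
jog_arm(increments=[{"x": 0,"y": 0,"z": -0.2,"wx": 0,"wy": 0,"wz": 0,"claw": 48},{"x": 0,"y": 0,"z": -0.4,"wx": 0,"wy": 0,"wz": 0,"claw": 48},{"x": 0,"y": 0,"z": -0.6,"wx": 0,"wy": 0,"wz": 0,"claw": 48},{"x": 0,"y": 0,"z": -0.6,"wx": 0,"wy": 0,"wz": 0,"claw": 48}])

```text
clock: 12.2
position: [0.5961, 0.226, 0.0197]
tool_rot: [-3.14, 0.0, -1.191]
force: [0.3, -0.1, -0.5]
grip_width: 0.0448
```

Run:
```python
from h import *
f=snap('wrist','w15'); g=snap('side','s15')
inc([.596,.2259,.008],-68.25)
a=f['pixels'][130:330,160:390,::-1]; b=g['pixels'][250:340,180:270,::-1]
cv2.imwrite('pics/c15.png',np.clip(np.hstack([cv2.resize(a,(440,400)),cv2.resize(b,(360,400))]).astype(float)*1.5,0,255).astype(np.uint8))
```

```text
xyz cm [0.008 0.006 1.156] w [-0.05  0.    0.  ] | pos [0.596  0.226  0.0196] rot [-179.95    0.    -68.25] F [ 0.32  0.36 -0.62] g 0.0443 t 12.3
```

View pics/c15.png

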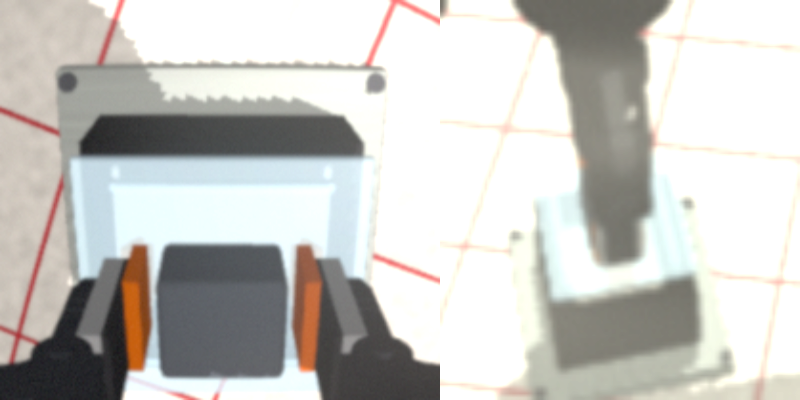

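The cover is free: the case mouth is visible beyond the plate, force is just its weight, and the tabs are held. Now lift and carry.

Run:
```python
from h import *
inc([.5591,-.1847,.09],-95.8)
```

```text
xyz cm [36.775 18.644 -7.062] w [-5.000e-02  1.000e-02  2.755e+01] | pos [0.596  0.226  0.0196] rot [-179.95    0.    -68.25] F [ 0.32  0.36 -0.62] g 0.0443 t 12.3
```

Request:
jog_arm(increments=[{"x": 0,"y": 0,"z": -2,"wx": 0,"wy": 0,"wz": 0,"claw": 48},{"x": 0,"y": 0,"z": -5,"wx": 0,"wy": 0,"wz": 0,"claw": 48},{"x": 1,"y": 0.5,"z": -8,"wx": 0,"wy": 0,"wz": 0,"claw": 48},{"x": 4,"y": 2,"z": -8,"wx": 0,"wy": 0,"wz": 3,"claw": 48},{"x": 8,"y": 4,"z": -8,"wx": 0,"wy": 0,"wz": 7,"claw": 48},{"x": 12,"y": 6.1,"z": -8,"wx": 0,"wy": 0,"wz": 11,"claw": 48},{"x": 16,"y": 8.1,"z": -8,"wx": 0,"wy": 0,"wz": 15,"claw": 48},{"x": 20,"y": 10.1,"z": -8,"wx": 0,"wy": 0,"wz": 19,"claw": 48},{"x": 24,"y": 12.1,"z": -8,"wx": 0,"wy": 0,"wz": 23,"claw": 48},{"x": 28,"y": 14.2,"z": -8,"wx": 0,"wy": 0,"wz": 26,"claw": 48}])

```text
clock: 13.55
position: [0.568, -0.088, 0.1009]
tool_rot: [-3.139, 0.001, -1.647]
force: [0.9, 0.7, -0.8]
grip_width: 0.045
```

Run:
```python
from h import *
inc([.5591,-.1847,.095],-95.8)
```

```text
xyz cm [9.707 0.158 0.583] w [-0.13  0.04  1.45] | pos [ 0.568  -0.088   0.1009] rot [-1.7987e+02  4.0000e-02 -9.4350e+01] F [ 0.88  0.72 -0.81] g 0.045 t 13.55
```

Request:
jog_arm(increments=[{"x": 4,"y": 0.1,"z": 0,"wx": 0,"wy": 0,"wz": 1,"claw": 48},{"x": 7.5,"y": 0.1,"z": 0,"wx": 0,"wy": 0,"wz": 1.45,"claw": 48},{"x": 9.3,"y": 0.15,"z": 0.3,"wx": -0.1,"wy": 0,"wz": 1.45,"claw": 48},{"x": 9.7,"y": 0.15,"z": 0.5,"wx": -0.1,"wy": 0,"wz": 1.45,"claw": 48},{"x": 9.7,"y": 0.15,"z": 0.5,"wx": -0.1,"wy": 0,"wz": 1.45,"claw": 48},{"x": 9.7,"y": 0.15,"z": 0.5,"wx": -0.1,"wy": 0,"wz": 1.45,"claw": 48}])

```text
clock: 14.3
position: [0.5595, -0.1832, 0.0959]
tool_rot: [-3.141, 0.001, -1.67]
force: [0.5, -0.4, -0.4]
grip_width: 0.0446
```

Run:
```python
from h import *
inc([.5591,-.1847,.06],-95.8)
snap('wrist','w16');snap('side','s16'); snap('top','t16')
```

```text
xyz cm [0.156 0.026 3.59 ] w [-0.03  0.07  0.1 ] | pos [ 0.5595 -0.1832  0.0959] rot [-1.7997e+02  7.0000e-02 -9.5700e+01] F [ 0.52 -0.4  -0.37] g 0.0446 t 14.3
```

View pics/w16.png

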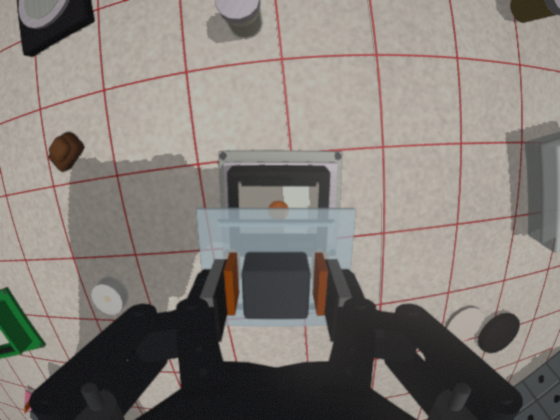

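Wrist view: the cover hangs level over the case, with its plate front edge at row 210 and the case behind at (278,205). Lower to just above the rim.

Request:
jog_arm(increments=[{"x": 0.15,"y": 0.03,"z": 1.5,"wx": 0,"wy": 0,"wz": 0.1,"claw": 48},{"x": 0.15,"y": 0.03,"z": 3.5,"wx": 0,"wy": 0,"wz": 0.1,"claw": 48},{"x": 0.15,"y": 0.03,"z": 5.5,"wx": 0,"wy": 0,"wz": 0.1,"claw": 48},{"x": 0.15,"y": 0.03,"z": 6.5,"wx": 0,"wy": 0,"wz": 0.1,"claw": 48},{"x": 0.15,"y": 0.03,"z": 6.5,"wx": 0,"wy": 0,"wz": 0.1,"claw": 48},{"x": 0.15,"y": 0.03,"z": 6.5,"wx": 0,"wy": 0,"wz": 0.1,"claw": 48}])

```text
clock: 15.2
position: [0.5593, -0.1854, 0.0314]
tool_rot: [-3.14, 0.001, -1.673]
force: [-0.7, 0.2, -0.4]
grip_width: 0.0447
```

Run:
```python
from h import *
inc([.5591,-.1847,.02],-95.8)
f=snap('wrist','w17');g=snap('side','s17')
a=f['pixels'][130:330,160:390,::-1]; b=g['pixels'][160:230,235:325,::-1]
cv2.imwrite('pics/c17.png',np.clip(np.hstack([cv2.resize(a,(400,348)),cv2.resize(b,(400,348))]).astype(float)*1.4,0,255).astype(np.uint8))
```

```text
xyz cm [-0.063  0.027  1.137] w [-0.07  0.04 -0.04] | pos [ 0.5593 -0.1854  0.0314] rot [-1.7993e+02  4.0000e-02 -9.5840e+01] F [-0.67  0.21 -0.42] g 0.0447 t 15.2
```

View pics/c17.png

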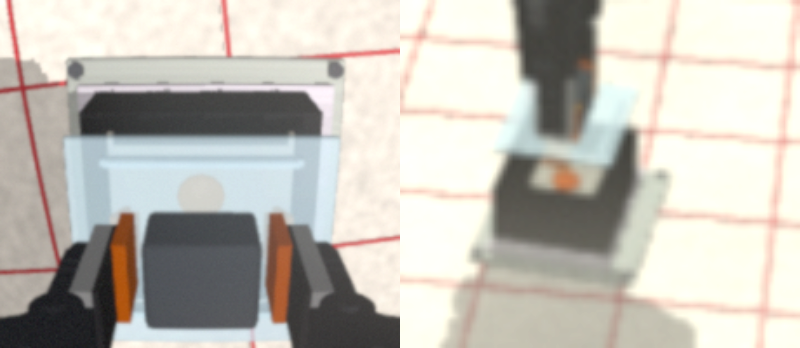

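Roughly centred. Now slow descent with small corrections, reading the force.

Request:
jog_arm(increments=[{"x": -0.07,"y": 0.03,"z": 0.2,"wx": -0.07,"wy": 0.04,"wz": -0.04,"claw": 48},{"x": -0.07,"y": 0.03,"z": 0.4,"wx": -0.07,"wy": 0.04,"wz": -0.04,"claw": 48},{"x": -0.07,"y": 0.03,"z": 0.6,"wx": -0.07,"wy": 0.04,"wz": -0.04,"claw": 48},{"x": -0.07,"y": 0.03,"z": 0.8,"wx": -0.07,"wy": 0.04,"wz": -0.04,"claw": 48},{"x": -0.07,"y": 0.03,"z": 0.9,"wx": -0.07,"wy": 0.04,"wz": -0.04,"claw": 48},{"x": -0.07,"y": 0.03,"z": 0.9,"wx": -0.07,"wy": 0.04,"wz": -0.04,"claw": 48}])

```text
clock: 16.05
position: [0.5591, -0.1847, 0.0225]
tool_rot: [-3.141, -0.0, -1.672]
force: [-0.0, 0.3, -1.6]
grip_width: 0.0448
```

Run:
```python
from h import *
inc([.5591,-.1847,.02],-95.8)
f=snap('wrist','w18')
a=f['pixels'][130:330,160:390,::-1]; b=load('w15')['pixels'][130:330,160:390,::-1]
cv2.imwrite('pics/c18.png',np.clip(np.hstack([cv2.resize(a,(400,348)),cv2.resize(b,(400,348))]).astype(float)*1.4,0,255).astype(np.uint8))
```

```text
xyz cm [0.002 0.003 0.249] w [-0.02 -0.   -0.  ] | pos [ 0.5591 -0.1847  0.0225] rot [-179.98   -0.    -95.8 ] F [-0.02  0.33 -1.64] g 0.0448 t 16.05
```

View pics/c18.png

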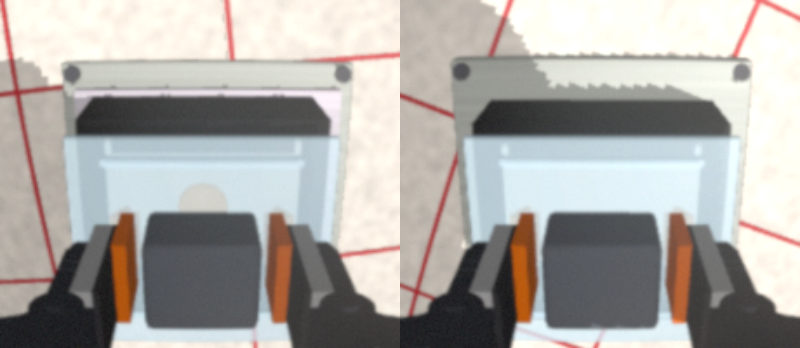

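Run:
```python
from h import *
P={'w15':([.596,.226,.0196],[np.radians(-179.95),0,np.radians(-68.25)]),'w18':([.5591,-.1847,.0225],[np.radians(-179.98),0,np.radians(-95.8)])}
for fn in P:
    f=load(fn); g=cv2.GaussianBlur(cv2.cvtColor(f['pixels'],cv2.COLOR_RGB2GRAY),(3,3),0).astype(float)
    Rt=R.from_euler('xyz',P[fn][1]); 
    for v in (196,200,204,206):
        row=g[v]; dark=np.where(row[190:370]<70)[0]+190
        l,r=dark[0],dark[-1]
        lu=l-1+(row[l-1]-70)/(row[l-1]-row[l]); ru=r+(70-row[r])/(row[r+1]-row[r])
        a=[Rt.inv().apply(plane(f,u,v,.039,True)-P[fn][0])*1000 for u in (lu,ru)]
        print(fn,v,round(lu,1),round(ru,1),a[0].round(1),a[1].round(1),'mid x',((a[0]+a[1])/2)[0].round(2))
    # plate front edge & foot screws
    col=g[:,275]; print([ (v,int(col[v])) for v in range(180,215,2)])
```

```text
w15 196 204.7 343.7 [-36.9 -36.6 -19.4] [ 33.2 -36.6 -19.4] mid x -1.87
w15 200 201.6 346.9 [-38.7 -34.5 -19.4] [ 35.  -34.5 -19.4] mid x -1.86
w15 204 201.2 347.3 [-39.  -32.4 -19.4] [ 35.3 -32.4 -19.4] mid x -1.85
w15 206 201.4 345.5 [-39.  -31.3 -19.4] [ 34.5 -31.3 -19.4] mid x -2.27
[(180, 120), (182, 114), (184, 113), (186, 101), (188, 64), (190, 51), (192, 51), (194, 51), (196, 50), (198, 50), (200, 50), (202, 50), (204, 50), (206, 57), (208, 97), (210, 136), (212, 148), (214, 149)]
w18 196 204.9 345.9 [-37.5 -35.2 -16.5] [ 34.9 -35.2 -16.5] mid x -1.27
w18 200 202.9 348.0 [-38.7 -33.1 -16.5] [ 36.2 -33.1 -16.5] mid x -1.24
w18 204 203.0 347.6 [-38.7 -30.9 -16.5] [ 36.1 -30.9 -16.5] mid x -1.31
w18 206 203.4 347.1 [-38.6 -29.8 -16.5] [ 35.9 -29.8 -16.5] mid x -1.37
[(180, 132), (182, 156), (184, 139), (186, 66), (188, 50), (190, 51), (192, 51), (194, 50), (196, 49), (198, 50), (200, 50), (202, 49), (204, 48), (206, 56), (208, 96), (210, 131), (212, 139), (214, 139)]
```

Run:
```python
from h import *
P={'w15':([.596,.226,.0196],[np.radians(-179.95),0,np.radians(-68.25)]),'w18':([.5591,-.1847,.0225],[np.radians(-179.98),0,np.radians(-95.8)])}
for fn in P:
    f=load(fn); g=cv2.cvtColor(f['pixels'],cv2.COLOR_RGB2GRAY).astype(float)
    Rt=R.from_euler('xyz',P[fn][1]); out=[]
    for u in range(225,330,10):
        c=g[:,u]; v=next(v for v in range(195,170,-1) if c[v]>80); vv=v+(c[v]-80)/(c[v]-c[v+1])
        out.append(Rt.inv().apply(plane(f,u,vv,.004,True)-P[fn][0])*1000)
    out=np.array(out); p=np.polyfit(out[:,0],out[:,1],1); print(fn,'y at 0',p[1].round(2),'slope deg',np.degrees(np.arctan(p[0])).round(2))
```

```text
w15 y at 0 -32.64 slope deg 0.53
w18 y at 0 -32.28 slope deg 0.16
```

Relative to the cover's original seat, the case is within ~0.5 mm (x) and ~0.35 mm (y). I apply that and descend slowly, reading the force.

Request:
jog_arm(increments=[{"x": 0.04,"y": 0.02,"z": 0.1,"wx": 0,"wy": 0,"wz": 0,"claw": 48},{"x": 0.04,"y": 0.02,"z": 0.2,"wx": 0,"wy": 0,"wz": 0,"claw": 48},{"x": 0.04,"y": 0.02,"z": 0.3,"wx": 0,"wy": 0,"wz": 0,"claw": 48},{"x": 0.04,"y": 0.02,"z": 0.4,"wx": 0,"wy": 0,"wz": 0,"claw": 48},{"x": 0.04,"y": 0.02,"z": 0.4,"wx": 0,"wy": 0,"wz": 0,"claw": 48}])

```text
clock: 16.73
position: [0.5589, -0.185, 0.0185]
tool_rot: [-3.141, -0.0, -1.672]
force: [-0.0, -0.2, -0.9]
grip_width: 0.0452
```

Run:
```python
from h import *
inc([.5591,-.1847,.015],-95.8); print(bot.observe()['moment'])
```

```text
xyz cm [-0.034 -0.017  0.346] w [-0.01 -0.   -0.  ] | pos [ 0.5589 -0.185   0.0185] rot [-179.99   -0.    -95.8 ] F [-0.   -0.21 -0.93] g 0.0452 t 16.725
[-0.02936595  0.01538761 -0.0278228 ]
```

Request:
jog_arm(increments=[{"x": 0,"y": 0,"z": 0.1,"wx": 0,"wy": 0,"wz": 0,"claw": 48},{"x": 0,"y": 0,"z": 0.2,"wx": 0,"wy": 0,"wz": 0,"claw": 48},{"x": 0,"y": 0,"z": 0.3,"wx": 0,"wy": 0,"wz": 0,"claw": 48},{"x": 0,"y": 0,"z": 0.35,"wx": 0,"wy": 0,"wz": 0,"claw": 48},{"x": 0,"y": 0,"z": 0.35,"wx": 0,"wy": 0,"wz": 0,"claw": 48}])

```text
clock: 17.35
position: [0.5588, -0.185, 0.0149]
tool_rot: [-3.141, 0.0, -1.672]
force: [0.7, 0.2, -1.2]
grip_width: 0.045
```

Request:
jog_arm(increments=[{"x": 0,"y": 0,"z": 0.07,"wx": 0,"wy": 0,"wz": 0,"claw": 48},{"x": 0,"y": 0,"z": 0.15,"wx": 0,"wy": 0,"wz": 0,"claw": 48},{"x": 0,"y": 0,"z": 0.15,"wx": 0,"wy": 0,"wz": 0,"claw": 48}])

```text
clock: 17.73
position: [0.5588, -0.185, 0.0133]
tool_rot: [-3.142, 0.0, -1.672]
force: [0.0, -0.2, -0.2]
grip_width: 0.045
```

Run:
```python
from h import *
inc([.5591,-.1847,.015],-95.8); print(bot.observe()['moment'])
```

```text
xyz cm [-0.028 -0.024 -0.167] w [-0.  0.  0.] | pos [ 0.5588 -0.185   0.0133] rot [-180.     0.   -95.8] F [ 0.01 -0.17 -0.24] g 0.045 t 17.725
[ 0.01637589 -0.03642816 -0.00910439]
```

Request:
jog_arm(increments=[{"x": 0,"y": 0,"z": 0.07,"wx": 0,"wy": 0,"wz": 0,"claw": 48},{"x": 0,"y": 0,"z": 0.12,"wx": 0,"wy": 0,"wz": 0,"claw": 48},{"x": 0,"y": 0,"z": 0.12,"wx": 0,"wy": 0,"wz": 0,"claw": 48}])

```text
clock: 18.1
position: [0.5589, -0.185, 0.0122]
tool_rot: [-3.141, -0.0, -1.672]
force: [-0.4, 0.0, 1.2]
grip_width: 0.0448
```

Request:
jog_arm(increments=[{"x": 0,"y": 0,"z": 0.05,"wx": 0,"wy": 0,"wz": 0,"claw": 48},{"x": 0,"y": 0,"z": 0.1,"wx": 0,"wy": 0,"wz": 0,"claw": 48},{"x": 0,"y": 0,"z": 0.1,"wx": 0,"wy": 0,"wz": 0,"claw": 48}])

```text
clock: 18.48
position: [0.5589, -0.185, 0.0112]
tool_rot: [-3.141, -0.0, -1.672]
force: [-0.2, 0.1, 4.1]
grip_width: 0.0453
```

Run:
```python
from h import *
inc([.5591,-.1847,.015],-95.8); print(bot.observe()['moment'])
f=snap('wrist','w19');g=snap('side','s19')
a=f['pixels'][130:330,160:390,::-1]; b=g['pixels'][160:230,235:325,::-1]
cv2.imwrite('pics/c19.png',np.clip(np.hstack([cv2.resize(a,(400,348)),cv2.resize(b,(400,348))]).astype(float)*1.4,0,255).astype(np.uint8))
```

```text
xyz cm [-0.036 -0.016 -0.377] w [-0.01 -0.   -0.  ] | pos [ 0.5589 -0.185   0.0112] rot [-179.99   -0.    -95.8 ] F [-0.17  0.15  4.12] g 0.0453 t 18.475
[0.09735841 0.16623973 0.03222707]
```

View pics/c19.png

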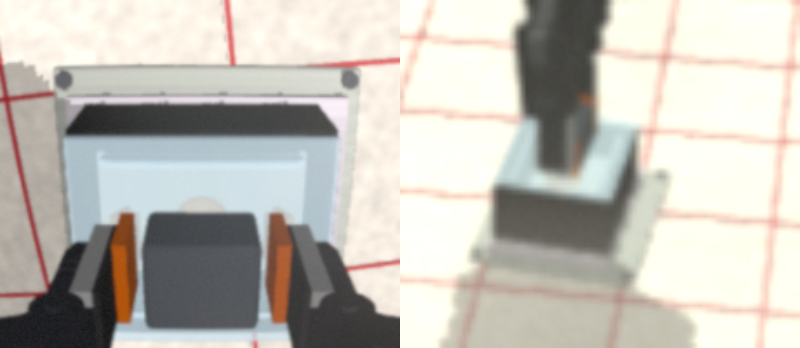

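The plate outline coincides with the case, sideways force is nil and the seal pushes back with 4 N: it is seated in the mouth. I push the last millimetre or so.

Request:
jog_arm(increments=[{"x": 0,"y": 0,"z": 0.05,"wx": 0,"wy": 0,"wz": 0,"claw": 48},{"x": 0,"y": 0,"z": 0.1,"wx": 0,"wy": 0,"wz": 0,"claw": 48},{"x": 0,"y": 0,"z": 0.1,"wx": 0,"wy": 0,"wz": 0,"claw": 48}])

```text
clock: 18.95
position: [0.5589, -0.185, 0.0103]
tool_rot: [-3.141, -0.0, -1.672]
force: [-0.8, -0.6, 4.1]
grip_width: 0.0448
```

Request:
jog_arm(increments=[{"x": 0,"y": 0,"z": 0.04,"wx": 0,"wy": 0,"wz": 0,"claw": 48},{"x": 0,"y": 0,"z": 0.08,"wx": 0,"wy": 0,"wz": 0,"claw": 48},{"x": 0,"y": 0,"z": 0.08,"wx": 0,"wy": 0,"wz": 0,"claw": 48}])

```text
clock: 19.32
position: [0.559, -0.185, 0.0096]
tool_rot: [-3.141, -0.0, -1.672]
force: [-2.7, 1.5, 8.5]
grip_width: 0.0451
```

8.5 N at 9.6 mm, matching the height where it was clipped on the other case. Release slowly while holding position.

Request:
jog_arm(increments=[{"x": 0,"y": 0,"z": 0,"wx": 0,"wy": 0,"wz": 0,"claw": 56},{"x": 0,"y": 0,"z": 0,"wx": 0,"wy": 0,"wz": 0,"claw": 62},{"x": 0,"y": 0,"z": 0,"wx": 0,"wy": 0,"wz": 0,"claw": 68},{"x": 0,"y": 0,"z": 0,"wx": 0,"wy": 0,"wz": 0,"claw": 76},{"x": 0,"y": 0,"z": 0,"wx": 0,"wy": 0,"wz": 0,"claw": 76}])

```text
clock: 19.95
position: [0.559, -0.185, 0.0096]
tool_rot: [-3.141, -0.0, -1.672]
force: [-0.1, -0.9, 0.4]
grip_width: 0.0648
```

Run:
```python
from h import *
inc([.5591,-.1847,.06],-95.8); print(bot.observe()['moment'])
f=snap('wrist','w20');g=snap('side','s20')
a=f['pixels'][130:330,160:390,::-1]; b=g['pixels'][160:230,235:325,::-1]
cv2.imwrite('pics/c20.png',np.clip(np.hstack([cv2.resize(a,(400,348)),cv2.resize(b,(400,348))]).astype(float)*1.4,0,255).astype(np.uint8))
```

```text
xyz cm [-0.033 -0.011 -5.038] w [-0.02 -0.    0.  ] | pos [ 0.559  -0.185   0.0096] rot [-179.98   -0.    -95.8 ] F [-0.14 -0.89  0.4 ] g 0.0648 t 19.95
[-0.02419463 -0.00016795 -0.00757759]
```

View pics/c20.png

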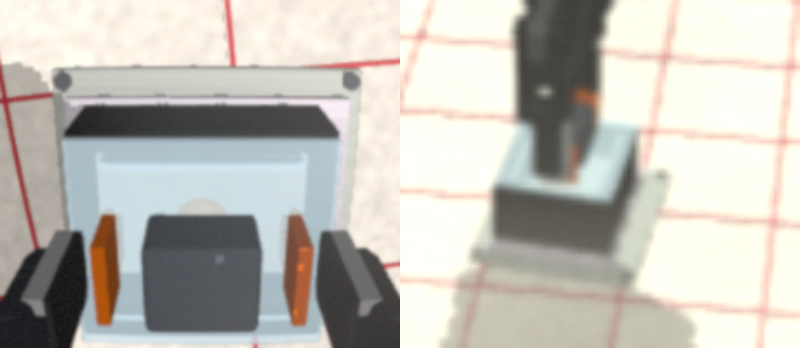

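Both tabs have sprung out, with gaps to the block of ~26 px each side as when free. Next: rise, shut the fingers, and press on the block to make sure it's home.

Request:
jog_arm(increments=[{"x": 0,"y": 0,"z": -2,"wx": 0,"wy": 0,"wz": 0,"claw": 76},{"x": 0,"y": 0,"z": -4,"wx": 0,"wy": 0,"wz": 0,"claw": 76},{"x": 0,"y": 0,"z": -4.5,"wx": 0,"wy": 0,"wz": 0,"claw": 40},{"x": 0,"y": 0,"z": -4.5,"wx": 0,"wy": 0,"wz": 0,"claw": 0},{"x": 0,"y": 0,"z": -4.5,"wx": 0,"wy": 0,"wz": 0,"claw": 0},{"x": 0,"y": 0,"z": -4.5,"wx": 0,"wy": 0,"wz": 0,"claw": 0},{"x": 0,"y": 0,"z": -4.5,"wx": 0,"wy": 0,"wz": 0,"claw": 0}])

```text
clock: 20.92
position: [0.5588, -0.1849, 0.0543]
tool_rot: [3.141, 0.0, -1.672]
force: [-0.3, -0.9, -0.1]
grip_width: 0.0002
```

Run:
```python
from h import *
inc([.5591,-.1850,.035],-95.8)
f=snap('wrist','w21');g=snap('side','s21')
a=f['pixels'][130:330,160:390,::-1]; b=g['pixels'][160:230,235:325,::-1]
cv2.imwrite('pics/c21.png',np.clip(np.hstack([cv2.resize(a,(400,348)),cv2.resize(b,(400,348))]).astype(float)*1.4,0,255).astype(np.uint8))
```

```text
xyz cm [ 0.005 -0.033  1.927] w [0.01 0.   0.  ] | pos [ 0.5588 -0.1849  0.0543] rot [179.99   0.   -95.8 ] F [-0.33 -0.94 -0.09] g 0.0002 t 20.925
```

View pics/c21.png

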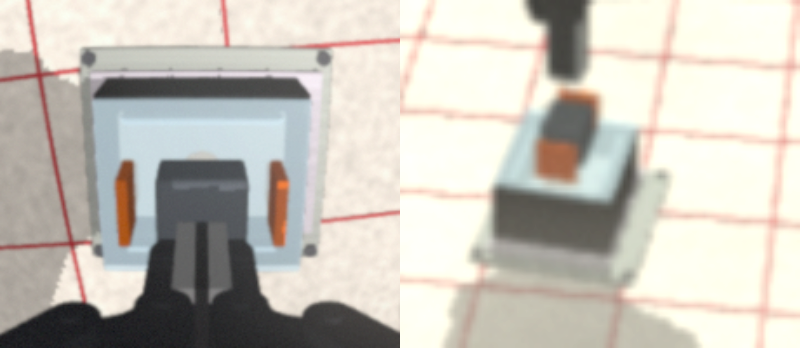

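Request:
jog_arm(increments=[{"x": 0,"y": 0,"z": 0.6,"wx": 0,"wy": 0,"wz": 0,"claw": 0},{"x": 0,"y": 0,"z": 1.2,"wx": 0,"wy": 0,"wz": 0,"claw": 0},{"x": 0,"y": 0,"z": 1.6,"wx": 0,"wy": 0,"wz": 0,"claw": 0},{"x": 0,"y": 0,"z": 1.8,"wx": 0,"wy": 0,"wz": 0,"claw": 0},{"x": 0,"y": 0,"z": 1.8,"wx": 0,"wy": 0,"wz": 0,"claw": 0}])

```text
clock: 21.65
position: [0.5588, -0.1849, 0.0363]
tool_rot: [3.141, 0.0, -1.672]
force: [0.1, 0.2, 0.1]
grip_width: -0.0004
```

Request:
jog_arm(increments=[{"x": 0,"y": 0,"z": 0.15,"wx": 0,"wy": 0,"wz": 0,"claw": 0},{"x": 0,"y": 0,"z": 0.3,"wx": 0,"wy": 0,"wz": 0,"claw": 0},{"x": 0,"y": 0,"z": 0.4,"wx": 0,"wy": 0,"wz": 0,"claw": 0},{"x": 0,"y": 0,"z": 0.4,"wx": 0,"wy": 0,"wz": 0,"claw": 0}])

```text
clock: 22.15
position: [0.5588, -0.185, 0.0323]
tool_rot: [3.141, -0.0, -1.672]
force: [1.2, 0.4, 0.4]
grip_width: -0.0
```

Request:
jog_arm(increments=[{"x": 0,"y": 0,"z": 0.1,"wx": 0,"wy": 0,"wz": 0,"claw": 0},{"x": 0,"y": 0,"z": 0.2,"wx": 0,"wy": 0,"wz": 0,"claw": 0},{"x": 0,"y": 0,"z": 0.2,"wx": 0,"wy": 0,"wz": 0,"claw": 0}])

```text
clock: 22.52
position: [0.5591, -0.185, 0.031]
tool_rot: [-3.141, -0.0, -1.672]
force: [-3.9, 0.1, 15.8]
grip_width: -0.0004
```

Firm contact at 31 mm with 15.8 N. A touch more, to ~22 N, to be sure of the click.

Request:
jog_arm(increments=[{"x": 0,"y": 0,"z": 0.05,"wx": 0,"wy": 0,"wz": 0,"claw": 0},{"x": 0,"y": 0,"z": 0.1,"wx": 0,"wy": 0,"wz": 0,"claw": 0},{"x": 0,"y": 0,"z": 0.1,"wx": 0,"wy": 0,"wz": 0,"claw": 0}])

```text
clock: 22.9
position: [0.5592, -0.1851, 0.0309]
tool_rot: [-3.141, -0.0, -1.672]
force: [-6.1, 2.3, 21.1]
grip_width: -0.0001
```

Run:
```python
from h import *
inc([.5591,-.1850,.03],-95.8)
f=snap('wrist','w22');g=snap('side','s22')
a=f['pixels'][130:330,160:390,::-1]; b=g['pixels'][160:230,235:325,::-1]
cv2.imwrite('pics/c22.png',np.clip(np.hstack([cv2.resize(a,(400,348)),cv2.resize(b,(400,348))]).astype(float)*1.4,0,255).astype(np.uint8))
```

```text
xyz cm [-0.006  0.006  0.093] w [-0.04 -0.02 -0.01] | pos [ 0.5592 -0.1851  0.0309] rot [-1.7996e+02 -2.0000e-02 -9.5810e+01] F [-6.1   2.3  21.07] g -0.0001 t 22.9
```

View pics/c22.png

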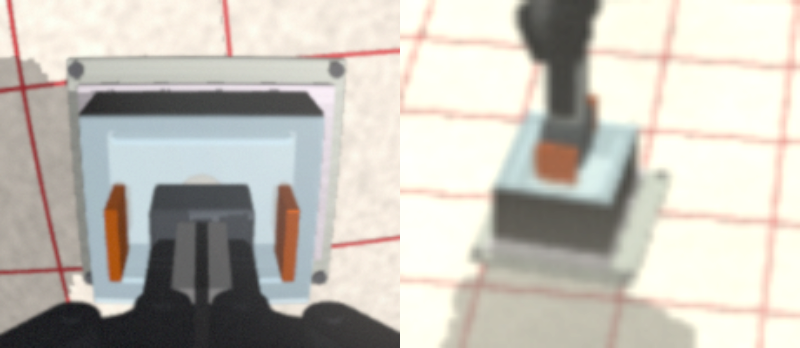

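21 N and rock-solid: no further travel. I back off, then touch again lightly to see whether the cover stays down rather than riding up on the seal.

Request:
jog_arm(increments=[{"x": 0,"y": 0,"z": -0.3,"wx": 0,"wy": 0,"wz": 0,"claw": 0},{"x": 0,"y": 0,"z": -0.6,"wx": 0,"wy": 0,"wz": 0,"claw": 0},{"x": 0,"y": 0,"z": -0.6,"wx": 0,"wy": 0,"wz": 0,"claw": 0},{"x": 0,"y": 0,"z": -0.4,"wx": 0,"wy": 0,"wz": 0,"claw": 0},{"x": 0,"y": 0,"z": -0.2,"wx": 0,"wy": 0,"wz": 0,"claw": 0},{"x": 0,"y": 0,"z": -0.2,"wx": 0,"wy": 0,"wz": 0,"claw": 0}])

```text
clock: 23.75
position: [0.5589, -0.185, 0.0326]
tool_rot: [-3.141, -0.0, -1.672]
force: [-0.3, -0.6, -0.5]
grip_width: 0.0003
```

Request:
jog_arm(increments=[{"x": 0,"y": 0,"z": 0.04,"wx": 0,"wy": 0,"wz": 0,"claw": 0},{"x": 0,"y": 0,"z": 0.08,"wx": 0,"wy": 0,"wz": 0,"claw": 0},{"x": 0,"y": 0,"z": 0.08,"wx": 0,"wy": 0,"wz": 0,"claw": 0}])

```text
clock: 24.12
position: [0.559, -0.1851, 0.0319]
tool_rot: [-3.141, -0.0, -1.672]
force: [-0.1, -0.1, 4.5]
grip_width: 0.0
```

Request:
jog_arm(increments=[{"x": 0,"y": 0,"z": 0.04,"wx": 0,"wy": 0,"wz": 0,"claw": 0},{"x": 0,"y": 0,"z": 0.06,"wx": 0,"wy": 0,"wz": 0,"claw": 0},{"x": 0,"y": 0,"z": 0.06,"wx": 0,"wy": 0,"wz": 0,"claw": 0}])

```text
clock: 24.5
position: [0.5591, -0.1851, 0.0314]
tool_rot: [-3.141, -0.0, -1.672]
force: [-1.6, 0.3, 4.9]
grip_width: 0.0001
```

The cover first meets the finger at ~32 mm, ~1 mm above hard home. Riding free on the seal it would be 2–3 mm up, so the catches hold it within their play. Now retreat and do a final look.

Request:
jog_arm(increments=[{"x": 0,"y": 0,"z": -2,"wx": 0,"wy": 0,"wz": 0,"claw": 0},{"x": 0,"y": 1,"z": -5,"wx": 0,"wy": 0,"wz": 0,"claw": 0},{"x": 0,"y": 3.3,"z": -7,"wx": 0,"wy": 0,"wz": 0,"claw": 0},{"x": 0,"y": 3.3,"z": -7,"wx": 0,"wy": 0,"wz": 0,"claw": 0},{"x": 0,"y": 3.3,"z": -7,"wx": 0,"wy": 0,"wz": 0,"claw": 0},{"x": 0,"y": 3.3,"z": -7,"wx": 0,"wy": 0,"wz": 0,"claw": 0}])

```text
clock: 25.25
position: [0.5264, -0.1815, 0.1006]
tool_rot: [3.141, -0.0, -1.672]
force: [0.9, -1.0, -0.5]
grip_width: 0.0001
```

Run:
```python
from h import *
inc([.5591,-.1850,.1],-95.8)
f=snap('wrist','w23');g=snap('side','s23');t=snap('top','t23')
a=f['pixels'][90:260,180:380,::-1]
cv2.imwrite('pics/c23.png',cv2.resize(a,(700,595),interpolation=cv2.INTER_CUBIC))
cv2.imwrite('pics/d23.png',np.hstack([cv2.resize(g['pixels'][100:350,80:380,::-1],(400,333)),cv2.resize(t['pixels'][90:340,120:400,::-1],(373,333))]))
```

```text
xyz cm [ 0.022 -3.292  0.055] w [ 0.02 -0.    0.01] | pos [ 0.5264 -0.1815  0.1006] rot [179.98  -0.   -95.79] F [ 0.87 -1.   -0.54] g 0.0001 t 25.25
```

View pics/c23.png

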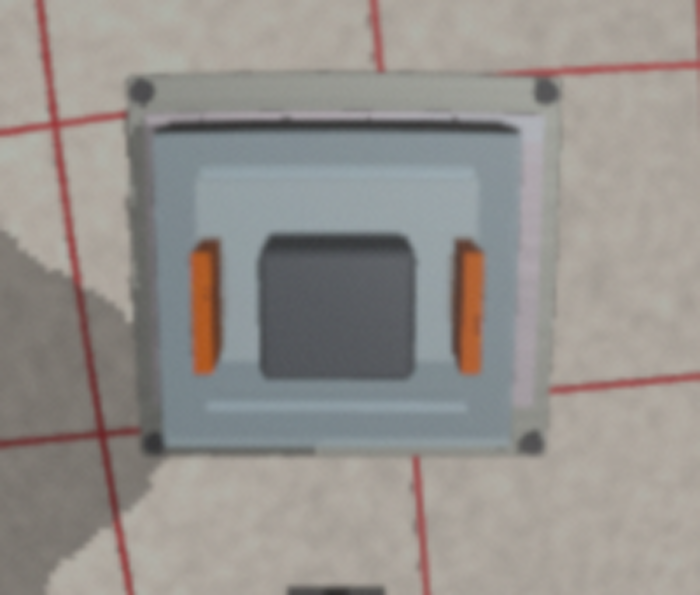

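View pics/d23.png

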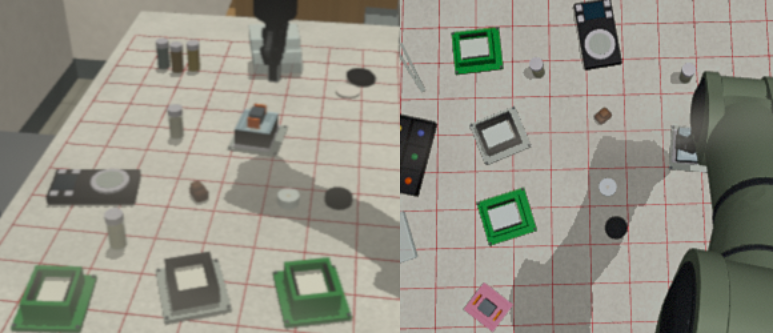

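Run:
```python
from h import *
f=load('w23'); k=3.5
P=lambda u,v,z: plane(f,180+(u+.5)/k-.5,90+(v+.5)/k-.5,z,True)[:2]*1000
for a,b,z,n in [((190,310),(484,310),.063,'tabs out'),((259,310),(414,310),.065,'block'),((156,290),(517,290),.043,'plate')]:
    A,B=P(*a,z),P(*b,z); print(n,np.linalg.norm(A-B).round(1),((A+B)/2).round(1))
bot_=bot.observe(); print(bot_['clock'],bot_['force'])
```

```text
tabs out 56.4 [ 559.1 -183.9]
block 29.3 [ 559.5 -183.9]
plate 75.7 [ 559.3 -183.8]
25.4 [0.72784395 0.23010402 0.34321797]
```

The tabs measure 56.4 mm over their outer faces (fully out), the plate is square on the case, nothing else has moved, and the robot is clear. Handing in.

```bash
python3 -c "
from workcell import bot
print(bot.job_done())"
```

```text
the job is handed in; nothing more can be done
None
```

The cover is off the empty case and fitted on the amber-stone case, with both tabs sprung out. I handed the job in at about 25 s.

**What I did**
- I centred the jaws on the tabs and squeezed both fully in (45 mm over them). The cover lifted free with about 1 N of pull.
- I carried it to the stone case and lowered it in small steps. It entered the mouth with almost no sideways force.
- I pushed it down to 8.5 N, let go of the tabs, then pressed on the block with the shut fingers. The peak was 21 N, with no further travel.

**Last checks**
- **Tabs:** 56.4 mm over their outer faces, so fully out.
- **Seat:** the plate lies square over the case outline. A light second touch met the cover about 1 mm above hard home, within the 1.5 mm play of a clipped cover. Unclipped on the seal, it would ride 2–3 mm higher.
- **Surroundings:** the other things look unmoved in the side view and in what the arm left visible of the top view.

**What disagreed or was not confirmed**
- The finger ends sat about 30–45 mm higher than the stated TCP, judging from the pictures and by touch. My first closing at a 46 mm TCP height therefore passed above the tabs without touching them. I found the working height by stepping down.
- The wrist camera put the cover about 1 mm off along the jaw direction. I corrected this by balancing the two tabs before squeezing.
- The lock is inferred from the tab width and the touch height. I did not pull on the cover to test it, and I saw no distinct click. The tabs probably locked when I released the jaws.

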